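Knock the bushes out of their carriers and restock the lane, oldest in front

ROBOT

A 7-joint arm with a two-finger parallel gripper is mounted at the origin on the work surface. World frame = base frame: x ahead of the robot, y to its left, z up, the work surface at z = 0. Lengths are in m, angles in rad, forces in N, time in s.
With the tool pointing down it reaches from about 0.425 to 1.025 m from the base axis. Payload 9.4 kg.
Tool frame: the origin (TCP) lies midway between the tips of the shut fingers; the grasp point (between the pads) lies 19 mm behind it; z points along the fingers, y is the direction in which the jaws open and shut (so a half turn about z gives the same grasp; the last joint's range is limited). The gripper opens to 85 mm and grips with 20 to 120 N. Pads are 22 mm wide; open, the fingers measure 114 mm over their backs; the gripper's body (76 mm by 85 mm) begins 54 mm behind the grasp point. The pads swing forward as they close: fully open they stand 13 mm farther back than shut.
Start: joints at [1.066, 0.599, -0.003, 1.599, 0.002, 0.943, -0.08], TCP at [0.301, -0.66, 0.231] pointing down, gripper open.
Joint ranges: [-2.57, 2.57], [-0.35, 1.97], [-1.29, 1.29], [0.11, 2.56], [-1.05, 4.19], [0.11, 1.86], [-2.63, 2.63]. Speed limits (rad/s): [2.22, 2.22, 3.01, 3.01, 3.14, 3.14, 3.14].

INTERFACE

Orientations are given as [roll, pitch, yaw] about the fixed x, y, z axes, in that order (R = Rz(yaw) Ry(pitch) Rx(roll)).
In Python, from station import * gives the robot as it stands. The module is installed in compiled form; this text tells all that it offers.
- The arm moves only by the tool arm_command, never from a script. Its argument "commands" is a list of rows, each a list of 3 entries, a list of its own where there are three numbers: the closure, from 0 (fully open) to 1 (shut), then the shift along the tool's x, y, z in mm, then the turn about the tool's z in rad. In form: [[fingers, [dx, dy, dz], roll], ...]. A call has 1 to 5 rows; each row is the pose to reach, as a shift and turn from the pose commanded when the call began, along the tool's axes at that moment; what a row does not reach only later rows make up. A row lasts 1/8 s, in which the tool goes at most 62.5 mm and 10.7 degrees, less where a joint would pass 70% of its speed; a pose out of reach is approached as far as the arm can. A call with a gripper value outside its range is refused whole. The fingers move at their own pace and stop on an object; "force" is the grip in N (left out, the last holds). Time passes only in rows, so rows that repeat a pose let the fingers close. It gives the time, the measured TCP pose, the force and the opening at its end, in the units of the state.
- observe(): the state, without advancing time (a new reading comes with each control period).
- grab_frame(name): name is "side" or "top" or "wrist"; returns (picture, depth): 384x512x3 uint8, blue, green, red; 384x512 float32, m along the optical axis (not along the pixel's ray), 0 where there is no reading.
- get_calibration(name): a dict with "fx", "fy", "cx", "cy" (pixels), "pose" (4x4, takes a point from camera to world coordinates). Camera axes: x right, y down, z forward; pixel columns grow to the right and rows downward; lengths in m; the calibration is good to about 2 mm. The wrist camera is an equidistant fisheye: a pixel r from the principal point sees the ray r / f radians off the axis. A picture is of the moment at which its call begins: read the wrist's pose just before it. get_calibration takes no time and is no camera call; for the wrist camera it gives the pose at the moment of the call.
- close_job(): hands the job in, once; it reports no verdict.
The state is a dict: "clock": time; "joints": joint angles; "qd": joint speeds; "joint_torque": joint torques, N m; "ee_pos": TCP position; "tool_rot": TCP orientation; "wrist_force": force on the tool from outside, world axes, zero at the start; "ft_torque": the same for the moment, N m; "gripper_width": finger opening in m.
Only numpy, scipy, OpenCV 4.12 (cv2) and the standard library are available. Lean on these libraries where they do the work, as an engineer would, in place of code of your own. Each camera call takes 0.05 s, during which the arm holds its last target. There are 200 camera calls.

TASK

Restock the bush lane first in, first out: first pull the grey old stock right forward to the green front stop. Then, one at a time and in the order red, yellow, blue (any that are there), press each carrier fully down over the post of the knock-out stand so that the post pokes its bush up from below, and stand that bush upright in the lane, closed up behind the row, so the lane reads grey, red, yellow, blue from the front. Finish with all three empty carriers, also any that was empty from the start, lying flat beside one another in the empties tray; never turn a carrier over, and leave the other things alone.

Things in the scene. Friction and masses are not known exactly. Their poses are not given: they have to be found in the camera images.
- lane: Wooden stock lane, an open-topped straight channel fixed to the table. Origin at the centre of its underside; its x runs along the lane from the front (green stop, robot side) to the open rear. Floor top at z 4 mm; side walls inner faces at y +-21 mm, 6 mm thick, tops at z 14 mm. Front stop: inner face at x -100 mm, top at z 22 mm. Channel ends open at x +106 mm.
- stand: Knock-out stand fixed to the table: dark steel plate 80 x 80 x 10 mm with an upright steel post in the middle, 18 mm in diameter, standing 26 mm above the plate. Origin at the centre of the plate's underside, z up.
- post_top (a point): Centre of the top of the knock-out post, 36 mm above the table.
- tray: Empties tray fixed to the table: low open wooden tray, outside 280 mm (its x) by 120 mm (its y) by 26 mm high, walls and floor 5 mm thick; origin at the centre of its underside, z up. Holds three carriers in a row along its x.
- old_a: Old stock: grey bush, a solid cylinder 34 mm in diameter and 28 mm long with a black and steel centre mark on its top end, about 80 g; origin at the centre of its lower end, z up. Stands in the lane (origin 4 mm above the lane's underside), away from the front stop and in front of old_b. One of old_a and old_b may be absent.
- old_b: Old stock: second grey bush, a solid cylinder 34 mm in diameter and 28 mm long with a black and steel centre mark on its top end, about 80 g; origin at the centre of its lower end, z up. Stands in the lane behind old_a. One of old_a and old_b may be absent.
- bush_red: Oldest new stock: red bush, a solid cylinder 34 mm in diameter and 28 mm long with a black and steel centre mark on its top end, about 80 g; origin at the centre of its lower end, z up. Starts down in the recess of carrier_red, its top flush with the carrier's top (origin 8 mm above the carrier's underside), too deep to be gripped. May be absent (two or three of the three colours are there).
- carrier_red: White carrier block, 64 mm (x) by 48 mm (y) by 36 mm high, 180 g, loose; origin at the centre of its underside, z up. In its middle a close round recess, 36 mm wide, 28 mm deep from the top, then a 26 mm access hole through the 8 mm floor. Starts on the table, turned up to 0.6 rad; all three look alike. Holds the red bush (empty if that is absent).
- bush_yellow: Next new stock: yellow bush, a solid cylinder 34 mm in diameter and 28 mm long with a black and steel centre mark on its top end, about 80 g; origin at the centre of its lower end, z up. Starts down in the recess of carrier_yellow, its top flush with the carrier's top (origin 8 mm above the carrier's underside), too deep to be gripped. May be absent (two or three of the three colours are there).
- carrier_yellow: White carrier block, 64 mm (x) by 48 mm (y) by 36 mm high, 180 g, loose; origin at the centre of its underside, z up. In its middle a close round recess, 36 mm wide, 28 mm deep from the top, then a 26 mm access hole through the 8 mm floor. Starts on the table, turned up to 0.6 rad; all three look alike. Holds the yellow bush (empty if that is absent).
- bush_blue: Newest stock: blue bush, a solid cylinder 34 mm in diameter and 28 mm long with a black and steel centre mark on its top end, about 80 g; origin at the centre of its lower end, z up. Starts down in the recess of carrier_blue, its top flush with the carrier's top (origin 8 mm above the carrier's underside), too deep to be gripped. May be absent (two or three of the three colours are there).
- carrier_blue: White carrier block, 64 mm (x) by 48 mm (y) by 36 mm high, 180 g, loose; origin at the centre of its underside, z up. In its middle a close round recess, 36 mm wide, 28 mm deep from the top, then a 26 mm access hole through the 8 mm floor. Starts on the table, turned up to 0.6 rad; all three look alike. Holds the blue bush (empty if that is absent).
- steel_cup: Small open steel cup, 72 mm wide, 45 mm high; origin at its underside. Not part of the job: leave alone.
- tin_lid: Flat brass-coloured tin lid, 68 mm wide, 8 mm high; origin at its underside. Not part of the job: leave alone.
- glue: White glue bottle with red cap, 48 mm wide, 130 mm high; origin at its underside. Not part of the job: leave alone.
- clamp_a: Loose steel pipe clamp, a split ring about 37 mm wide with two ears, 16 mm high; origin at its underside. Not part of the job: leave alone.
- clamp_b: Second loose steel pipe clamp like clamp_a; origin at its underside. Not part of the job: leave alone.
- screwdriver: Screwdriver lying on the table; origin at its underside. Not part of the job: leave alone.
Things that resemble listed ones, but are neither listed nor needed, are in the scene too. What is shaped like the carrier_blue but purple is not meant.

How it is judged:
By the outcome, as a careful person would: the job done as asked, in the order asked, and still so for the second after the job is handed in, with the robot touching nothing.
Of bush_red, bush_yellow, bush_blue only 2 to 3 are there at a start; the rules pass over those that are not, and their reading is None.
Of old_a, old_b only 1 to 2 are there at a start; the rules pass over those that are not, and their reading is None.
At some moment in a run one of carrier_red, carrier_yellow, carrier_blue may be knocked a few centimetres aside while the robot is not near it.
It also fails if it takes over 200 s, if anything falls off the work surface, if the arm or the gripper's body presses on something with over 40 N, if the wrist force passes 120 N, or if a joint passes its speed limit or range.

## Working session

There is one attempt and no reset: what is moved stays moved. The work goes in short steps, Python scripts to look and compute and a tool call to move; the robot and the scene stay as the last step left them, time stands still between calls to the robot, and variables do not carry over. Pictures are saved under pics/ and viewed, about 12 in all and at most 16, crops included, and the job is handed in when it is done.

Besides the shell and the picture viewer there is one more tool, called after ">>>" in YAML: its name, and indented under it one key for each argument. arm_command: Moves the arm, as the interface text tells. Its arguments: {"type":"object","properties":{"commands":{"type":"array"},"force":{"type":"number"}},"required":["commands"]}

```bash
mkdir -p pics
cat > h.py <<'E'
import sys; sys.path.insert(0,'.')
from station import *
import numpy as np, cv2
def P(name,u,v,d):
    c=get_calibration(name); 
    p=np.array([(u-c['cx'])/c['fx']*d,(v-c['cy'])/c['fy']*d,d,1]); return (c['pose']@p)[:3]
def cloud(name,D):
    c=get_calibration(name); v,u=np.mgrid[0:D.shape[0],0:D.shape[1]]
    p=np.stack([(u-c['cx'])/c['fx']*D,(v-c['cy'])/c['fy']*D,D,np.ones_like(D)],-1)
    return (p@c['pose'].T)[...,:3]
E
python3 - <<'E'
from h import *
for n in ('top','side'):
    I,D=grab_frame(n); cv2.imwrite(f'pics/{n}0.png',cv2.resize(I,(800,600),interpolation=cv2.INTER_CUBIC)); np.savez(f'{n}0.npz',I=I,D=D)
    c=get_calibration(n); print(n,{k:c[k] for k in('fx','fy','cx','cy')},c['pose'].round(3).tolist())
o=observe(); print({k:np.round(v,3).tolist() for k,v in o.items()})
print(get_calibration('wrist'))
E
```

```text
top {'fx': 447.3247303275805, 'fy': 447.3247303275805, 'cx': 267.8658820864857, 'cy': 186.10385320153523} [[-0.03, -0.994, 0.108, 0.451], [-1.0, 0.029, -0.011, 0.007], [0.008, -0.109, -0.994, 1.291], [0.0, 0.0, 0.0, 1.0]]
side {'fx': 460.78422225215684, 'fy': 460.78422225215684, 'cx': 254.80034876468505, 'cy': 195.32688047849106} [[0.998, -0.044, 0.044, 0.544], [-0.062, -0.766, 0.64, -0.74], [0.005, -0.642, -0.767, 0.953], [0.0, 0.0, 0.0, 1.0]]
{'clock': 0.1, 'joints': [1.066, 0.6, -0.003, 1.6, 0.002, 0.943, -0.08], 'qd': [0.001, 0.001, -0.001, -0.002, 0.001, 0.002, -0.001], 'joint_torque': [0.004, -77.799, 1.569, -25.863, 0.013, 0.005, 0.0], 'ee_pos': [0.301, -0.659, 0.23], 'tool_rot': [-3.14, 0.0, 0.428], 'wrist_force': [-0.16, 0.304, 0.293], 'ft_torque': [0.028, -0.016, -0.031], 'gripper_width': 0.085}
{'fx': 297.3186396354542, 'fy': 297.3186396354542, 'cx': 251.3056609947197, 'cy': 192.61786615677454, 'pose': array([[ 4.15111091e-01, -8.74188094e-01, -2.51948326e-01,
         3.64066827e-01],
       [-9.09770428e-01, -3.99101213e-01, -1.14175261e-01,
        -6.30973804e-01],
       [-7.42228388e-04,  2.76610553e-01, -9.60981816e-01,
         3.74345099e-01],
       [ 0.00000000e+00,  0.00000000e+00,  0.00000000e+00,
         1.00000000e+00]])}
```

View pics/top0.png

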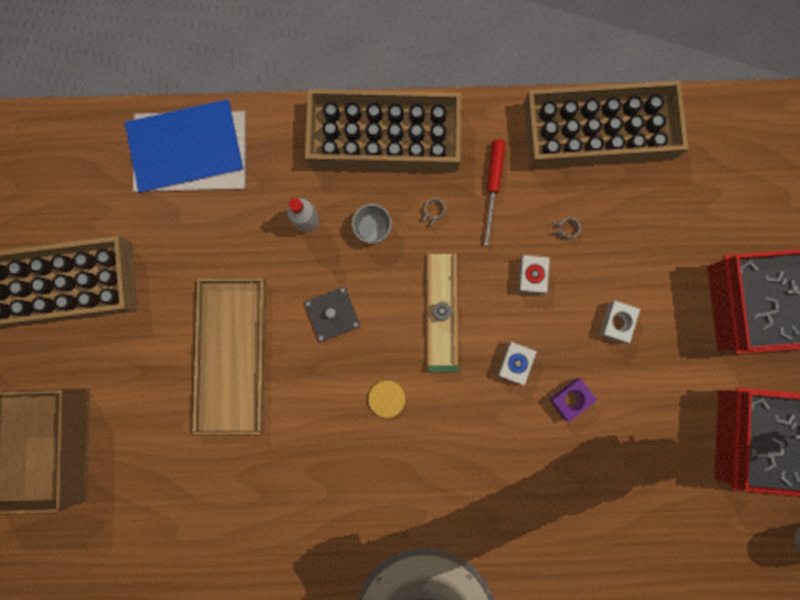

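View pics/side0.png

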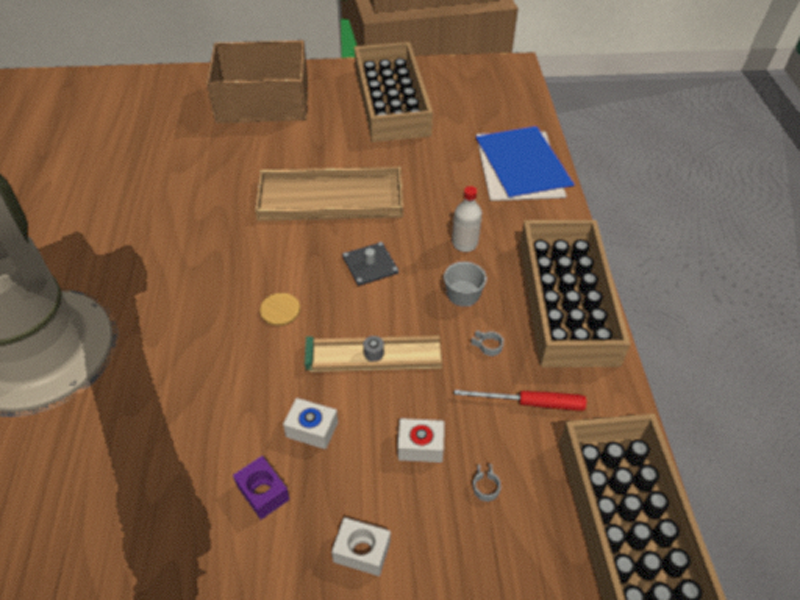

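Top view shows red carrier (535,273), blue carrier (517,363), empty white carrier = carrier_yellow (621,322). The lookalikes are the purple block (573,400), the grey lane bush (441,312) versus the crate bushes at the edges, and the brown tray (229,357) versus the other box (28,450). The stand is at (331,314), and only one grey bush is present. Next I'll measure all of these.

```bash
cat >> h.py <<'E'
def rect(X,m):
    """min-area rectangle of world xy points in mask -> centre, (long, short), yaw of long side"""
    p=X[m][:,:2].astype(np.float32)*1000
    (cx,cy),(w,h),a=cv2.minAreaRect(p)
    if w<h: w,h,a=h,w,a+90
    a=(a+90)%180-90
    return np.array([cx,cy]).round(1),(round(w,1),round(h,1)),round(np.deg2rad(a),3)
def blobs(m,amin=30):
    n,l,s,c=cv2.connectedComponentsWithStats(m.astype(np.uint8)); return [(l==i) for i in range(1,n) if s[i,4]>=amin]
def carriers(I,D,name='top'):
    X=cloud(name,D); z=X[...,2]; h=cv2.cvtColor(I,cv2.COLOR_BGR2HSV)
    m=(z>.028)&(z<.044)&(D>0)&(X[...,0]>.3)&(X[...,0]<.95)&(abs(X[...,1])<.8)
    out=[]
    for b in blobs(m):
        r=rect(X,b); 
        if 52<r[1][0]<80 and 38<r[1][1]<60: 
            hh=h[b]; s=hh[:,1]>110; col=np.median(hh[s,0]) if s.sum()>15 else None
            out.append((r,np.median(z[b]).round(4),col,int(s.sum()),np.argwhere(b).mean(0).round(0)))
    return out
def go(x,y,z,yaw):
    """shift (tool mm) and roll from present pose to target; yaw is tool rz, taken mod pi nearest"""
    o=observe(); p=np.array(o['ee_pos']); w=o['tool_rot'][2]
    d=np.array([x,y,z])-p; R=np.array([[np.cos(w),np.sin(w),0],[-np.sin(w),np.cos(w),0],[0,0,1]])
    e=R@d*1000; r=(yaw-w+np.pi/2)%np.pi-np.pi/2
    print('from',p.round(4),'yaw',round(w,3),'j7',round(o['joints'][6],2),'-> shift',np.array([e[0],-e[1],-e[2]]).round(1),'roll',round(-r,3))
E
python3 - <<'E'
from h import *
d=np.load('top0.npz'); I,D=d['I'],d['D']; X=cloud('top',D); z=X[...,2]
print('table z',np.median(z[300:330,200:300]))
for c in carriers(I,D): print(c)
k=512/800
def show(n,u,v,w,lo,hi):
    u,v,w=int(u*k),int(v*k),int(w*k); m=np.zeros(z.shape,bool); m[v-w:v+w,u-w:u+w]=1
    m&=(z>lo)&(z<hi)&(D>0)
    for b in blobs(m,15): print(n,rect(X,b),'z',np.median(z[b]).round(4),b.sum())
show('plate',331,314,45,.005,.016)
show('post',331,314,20,.025,.045)
show('tray',229,357,90,.017,.04)
show('lanewall',441,312,70,.009,.027)
show('grey',441,312,20,.026,.045)
show('stop',441,369,20,.017,.03)
for n,u,v in (('red',535,273),('blue',517,363),('empty',621,322)):
    show(n,u,v,28,.028,.044)
E
```

```text
table z -0.0004904965259545646
((array([723.7,  79.6]), (70.8, 46.0), np.float64(-1.272)), np.float64(0.0382), None, 1, array([138., 236.]))
((array([ 612.9, -217. ]), (65.2, 48.1), np.float64(-0.119)), np.float64(0.0356), np.float64(2.0), 88, array([175., 341.]))
((array([ 521.5, -370. ]), (64.6, 49.0), np.float64(-0.34)), np.float64(0.0353), None, 0, array([206., 397.]))
((array([ 452.1, -178.9]), (64.2, 48.4), np.float64(-0.388)), np.float64(0.0355), np.float64(112.0), 79, array([233., 330.]))
((array([ 384. , -277.4]), (64.0, 49.2), np.float64(-0.954)), np.float64(0.0354), np.float64(144.0), 271, array([256., 367.]))
plate (array([553. , 154.8]), (85.0, 80.0), np.float64(0.345)) z 0.0097 712
post (array([551.7, 153.7]), (16.6, 14.3), np.float64(1.503)) z 0.0353 32
tray (array([481.8, 340.1]), (280.4, 122.4), np.float64(-0.021)) z 0.0239 629
lanewall (array([549.8, -47.8]), (212.8, 54.1), np.float64(-0.026)) z 0.0145 399
grey (array([550.1, -47.5]), (31.1, 29.0), np.float64(1.531)) z 0.0321 109
stop (array([449.1, -46.1]), (50.9, 11.2), np.float64(1.538)) z 0.0222 71
red (array([ 612.9, -217. ]), (65.2, 48.1), np.float64(-0.119)) z 0.0356 386
blue (array([ 452.1, -178.9]), (64.2, 48.4), np.float64(-0.388)) z 0.0355 400
empty (array([ 521.5, -370. ]), (64.6, 49.0), np.float64(-0.34)) z 0.0353 292
```

Run:
```python
from h import *
go(.550,-.0478,.13,-.026)
```

```text
from [ 0.3005 -0.6593  0.2305] yaw 0.428 j7 -0.08 -> shift [ 480.7 -452.9  100.5] roll 0.454
```

>>> arm_command:
  commands:
    - [0, [60, -40, 0], 0.15]
    - [0, [100, -85, 0], 0.3]
    - [0, [145, -130, 0], 0.454]
    - [0, [190, -175, 0], 0.454]
    - [0, [230, -215, 0], 0.454]
  force: 30

```text
clock: 0.72
ee_pos: [0.4201, -0.3697, 0.2311]
tool_rot: [-3.141, 0.0, -0.026]
wrist_force: [2.1, -0.3, 0.6]
gripper_width: 0.0856
```

Run:
```python
from h import *
go(.550,-.0478,.13,-.026)
```

```text
from [ 0.4201 -0.3697  0.2311] yaw -0.026 j7 -0.91 -> shift [ 121.4 -325.2  101.1] roll -0.0
```

>>> arm_command:
  commands:
    - [0, [23, -60, 5], 0]
    - [0, [46, -120, 30], 0]
    - [0, [70, -180, 60], 0]
    - [0, [93, -240, 80], 0]
    - [0, [115, -300, 101], 0]

```text
clock: 1.35
ee_pos: [0.5336, -0.0966, 0.1378]
tool_rot: [3.141, 0.0, -0.027]
wrist_force: [2.8, -0.8, 0.4]
gripper_width: 0.0855
```

>>> arm_command:
  commands:
    - [0, [6, -25, 0], 0]
    - [0, [6, -25, 0], 0]
    - [0, [6, -25, 0], 0]

```text
clock: 1.72
ee_pos: [0.5394, -0.0744, 0.1386]
tool_rot: [3.141, 0.0, -0.027]
wrist_force: [-0.5, 0.6, -0.9]
gripper_width: 0.0851
```

Run:
```python
from h import *
go(.550,-.0478,.13,-.026)
I,D=grab_frame('wrist'); cv2.imwrite('pics/w1.png',I)
J,_=grab_frame('top'); J=J[150:260,255:420]; J=cv2.resize(J,None,fx=3,fy=3,interpolation=cv2.INTER_CUBIC)
I2=np.zeros((384+330,512,3),np.uint8); I2[:384]=I; I2[384:384+330,:495]=J; cv2.imwrite('pics/w1.png',I2[:, :][:]); cv2.imwrite('pics/w1.png',cv2.resize(I2,None,fx=.84,fy=.84))
```

```text
from [ 0.5394 -0.0744  0.1386] yaw -0.027 j7 -1.48 -> shift [  9.9 -26.9   8.6] roll -0.001
```

View pics/w1.png

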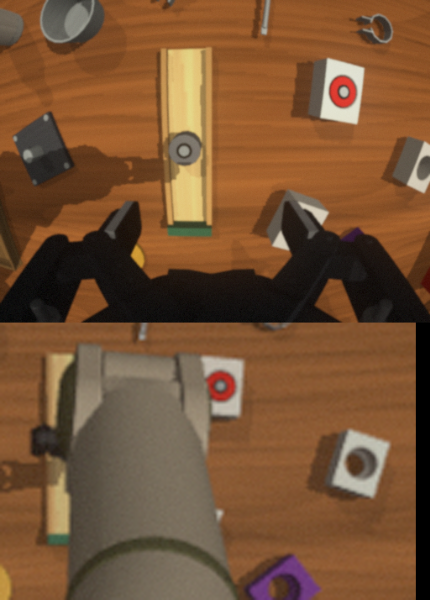

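The crop confirms the choices: grey bush in the lane at (183,148), red carrier at (343,92), empty white carrier at right, purple decoy. I'll go down on the grey bush.

>>> arm_command:
  commands:
    - [0, [10, -27, 9], 0]
    - [0, [10, -27, 60], 0]
    - [0, [10, -27, 110], 0]
    - [0, [10, -27, 123], 0]
    - [0, [10, -27, 123], 0]

```text
clock: 2.45
ee_pos: [0.5501, -0.0476, 0.0156]
tool_rot: [3.141, 0.001, -0.028]
wrist_force: [-0.4, 0.5, 0.8]
gripper_width: 0.0853
```

>>> arm_command:
  commands:
    - [0.3, [0, 0, 0], 0]
    - [0.6, [0, 0, 0], 0]
    - [0.6, [0, 0, 0], 0]
    - [0.8, [0, 0, 0], 0]
    - [0.8, [0, 0, 0], 0]
  force: 30

```text
clock: 3.08
ee_pos: [0.5509, -0.0467, 0.0167]
tool_rot: [-3.142, -0.001, -0.026]
wrist_force: [-1.5, 1.1, 10.7]
gripper_width: 0.0329
```

Run:
```python
from h import *
go(.4668,-.0456,.015,-.026)
```

```text
from [ 0.5509 -0.0467  0.0167] yaw -0.026 j7 -1.5 -> shift [-84.1   1.1   1.7] roll -0.0
```

>>> arm_command:
  commands:
    - [0.8, [0, 0, -1.5], 0]
    - [0.8, [-20, 0, -1.5], 0]
    - [0.8, [-45, 0.5, -1.5], 0]
    - [0.8, [-70, 1, -1.5], 0]
    - [0.8, [-79, 1, -1.5], 0]

```text
clock: 3.7
ee_pos: [0.4701, -0.0457, 0.0173]
tool_rot: [3.142, 0.001, -0.026]
wrist_force: [1.9, 0.1, 1.8]
gripper_width: 0.0327
```

>>> arm_command:
  commands:
    - [0.8, [-1, 0, 0], 0]
    - [0.8, [-2, 0, 0], 0]
    - [0.8, [-3, 0, 0], 0]
    - [0.8, [-4, 0, 0], 0]
    - [0.8, [-4, 0, 0], 0]

```text
clock: 4.32
ee_pos: [0.47, -0.0455, 0.0173]
tool_rot: [3.142, -0.004, -0.026]
wrist_force: [6.8, 0.5, -1.3]
gripper_width: 0.0328
```

>>> arm_command:
  commands:
    - [0.8, [1, 0, 1], 0]
    - [0.4, [1, 0, 1], 0]
    - [0.3, [1, 0, 1], 0]
    - [0, [1, 0, 1], 0]
    - [0, [1, 0, 1], 0]

```text
clock: 4.95
ee_pos: [0.4682, -0.0456, 0.016]
tool_rot: [3.142, 0.001, -0.026]
wrist_force: [0.1, -0.7, 0.3]
gripper_width: 0.0854
```

>>> arm_command:
  commands:
    - [0, [0, 0, -40], 0]
    - [0, [0, 0, -95], 0]
    - [0, [40, 40, -135], 0]
    - [0, [60, 90, -135], 0]
    - [0, [60, 100, -135], 0]

```text
clock: 5.58
ee_pos: [0.5272, -0.1511, 0.152]
tool_rot: [3.14, -0.003, -0.031]
wrist_force: [-0.5, 0.4, -0.2]
gripper_width: 0.0858
```

```bash
cat >> h.py <<'E'
def wcloud(D,pose_cal):
    c=pose_cal; v,u=np.mgrid[0:D.shape[0],0:D.shape[1]].astype(float)
    x=(u-c['cx'])/c['fx']; y=(v-c['cy'])/c['fy']; r=np.hypot(x,y)+1e-9; t=np.tan(np.minimum(r,1.4))/r
    p=np.stack([x*t*D,y*t*D,D,np.ones_like(D)],-1); return (p@c['pose'].T)[...,:3]
def wrist():
    c=get_calibration('wrist'); I,D=grab_frame('wrist'); return I,D,wcloud(D,c)
E
python3 - <<'E'
from h import *
I,D,X=wrist(); z=X[...,2]; cv2.imwrite('pics/w2.png',I)
T,TD=grab_frame('top'); Y=cloud('top',TD)
for n,X in (('wrist',X),('top',Y)):
    z=X[...,2]
    reg=(X[...,0]>.4)&(X[...,0]<.7)&(abs(X[...,1]+.047)<.06)
    for lo,hi in((.026,.045),(.009,.026)):
        for b in blobs(reg&(z>lo)&(z<hi),40): print(n,lo,rect(X,b),np.median(z[b]).round(4),b.sum())
    for c in carriers(I if n=='wrist' else T, D if n=='wrist' else TD,'top') if n=='top' else []: print(c)
    if n=='wrist':
        m=(z>.028)&(z<.044)&(X[...,0]>.3)&(X[...,1]<-.08)
        for b in blobs(m,100): print('w',rect(X,b),np.median(z[b]).round(4),np.argwhere(b).mean(0))
go(.6129,-.217,.12,-.119+np.pi)
E
```

```text
wrist 0.026 (array([475.7, -47.2]), (32.8, 22.9), np.float64(1.474)) 0.0328 369
wrist 0.009 (array([548.9, -67.3]), (218.0, 18.5), np.float64(-0.027)) 0.0151 1690
wrist 0.009 (array([556.2, -24.8]), (205.8, 8.3), np.float64(-0.029)) 0.0149 1359
wrist 0.009 (array([478.5, -52.5]), (33.6, 13.0), np.float64(0.956)) 0.0181 228
w (array([ 612.8, -217.8]), (64.6, 49.2), np.float64(-0.124)) 0.0372 [ 91.5937582  322.37188565]
w (array([ 521.6, -371. ]), (64.3, 50.6), np.float64(-0.353)) 0.0369 [186.24761905 451.71428571]
w (array([ 451.9, -179.7]), (66.1, 48.3), np.float64(-0.38)) 0.0371 [257.21881461 281.39627843]
w (array([ 331.9, -544.1]), (63.7, 5.0), np.float64(-0.118)) 0.0346 [304.67256637 504.84070796]
w (array([ 386.2, -248.6]), (18.1, 12.9), np.float64(-0.857)) 0.0364 [305.4047619 339.125    ]
top 0.026 (array([470.1, -45. ]), (31.0, 30.7), np.float64(1.539)) 0.0315 114
top 0.009 (array([549.8, -47.9]), (212.8, 54.1), np.float64(-0.027)) 0.0145 394
((array([722.2,  80.8]), (67.5, 48.6), np.float64(-1.112)), np.float64(0.038), None, 0, array([138., 235.]))
((array([ 520.7, -370.6]), (64.1, 49.6), np.float64(-0.353)), np.float64(0.0356), None, 1, array([206., 397.]))
from [ 0.5249 -0.1483  0.1508] yaw -0.029 j7 -1.35 -> shift [89.9 66.1 30.8] roll 0.09
```

View pics/w2.png

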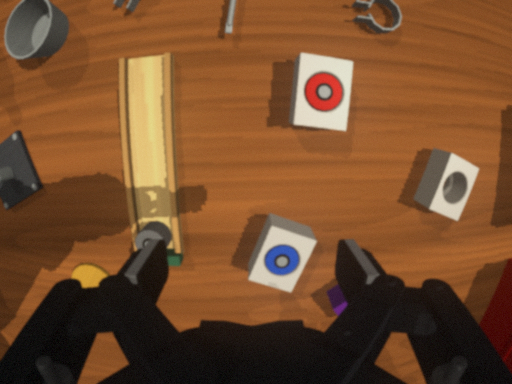

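Wrist view: grey bush (153,236) sits close to the green stop (175,258), but the top camera leaves a possible 3 mm gap. I'll push it from behind with shut fingers to be sure.

Run:
```python
from h import *
go(.520,-.047,.06,-.027)
```

```text
from [ 0.5249 -0.1483  0.1508] yaw -0.029 j7 -1.35 -> shift [  -7.8 -101.1   90.8] roll -0.002
```

>>> arm_command:
  commands:
    - [1, [-4, -50, 45], 0]
    - [1, [-8, -101, 80], 0]
    - [1, [-8, -101, 91], 0]
    - [1, [-8, -101, 91], 0]
    - [1, [-8, -101, 91], 0]

```text
clock: 6.3
ee_pos: [0.5205, -0.0468, 0.0606]
tool_rot: [3.141, -0.0, -0.027]
wrist_force: [0.2, 0.1, 0.2]
gripper_width: -0.0001
```

>>> arm_command:
  commands:
    - [1, [0, 0, 0], 0]
    - [1, [0, 0, 22], 0]
    - [1, [0, 0, 44], 0]
    - [1, [-10, 0, 44], 0]
    - [1, [-15, 0, 44], 0]

```text
clock: 6.92
ee_pos: [0.5045, -0.0461, 0.0168]
tool_rot: [3.141, 0.0, -0.027]
wrist_force: [-1.1, 0.4, -0.5]
gripper_width: -0.0001
```

>>> arm_command:
  commands:
    - [1, [-3, 0, 0], 0]
    - [1, [-6, 0, 0], 0]
    - [1, [-8, 0, 0], 0]
    - [1, [-9, 0, 0], 0]
    - [1, [-9, 0, 0], 0]

```text
clock: 7.55
ee_pos: [0.498, -0.0453, 0.0164]
tool_rot: [3.142, -0.003, -0.026]
wrist_force: [4.6, -0.1, 3.3]
gripper_width: 0.0001
```

>>> arm_command:
  commands:
    - [1, [-3, 0, 0], 0]
    - [1, [-6, 0, 0], 0]
    - [1, [-6, 0, 0], 0]

```text
clock: 7.92
ee_pos: [0.4975, -0.0452, 0.0171]
tool_rot: [3.141, -0.013, -0.026]
wrist_force: [14.7, -0.4, 3.9]
gripper_width: -0.0001
```

>>> arm_command:
  commands:
    - [1, [12, 0, 0], 0]
    - [1, [12, 0, -50], 0]
    - [1, [12, 0, -110], 0]
    - [0, [60, 60, -140], -0.093]
    - [0, [110, 120, -140], -0.093]

```text
clock: 8.55
ee_pos: [0.5766, -0.141, 0.1556]
tool_rot: [-3.141, -0.0, 0.071]
wrist_force: [-0.1, 0.6, 0.5]
gripper_width: 0.0359
```

Run:
```python
from h import *
I,D,X=wrist(); z=X[...,2]
h=cv2.cvtColor(I,cv2.COLOR_BGR2HSV)
g=(h[...,0]>60)&(h[...,0]<95)&(h[...,1]>80)&(abs(X[...,0]-.45)<.04)&(abs(X[...,1]+.05)<.05)
for b in blobs(g,20): print('green',rect(X,b),np.median(z[b]),np.argwhere(b).mean(0))
b=(z>.029)&(z<.04)&(abs(X[...,0]-.47)<.03)&(abs(X[...,1]+.047)<.03); print('grey',rect(X,b),b.sum())
if b.any():
  v,u=np.argwhere(b).mean(0).astype(int); c=I[max(v-45,0):v+60,max(u-50,0):u+60]; cv2.imwrite('pics/w3.png',cv2.resize(c,None,fx=5,fy=5,interpolation=cv2.INTER_CUBIC))
m=(z>.028)&(z<.044)&(X[...,0]>.3)&(X[...,1]<-.08)
for b in blobs(m,100): print('w',rect(X,b),np.median(z[b]).round(4),np.argwhere(b).mean(0))
go(.6129,-.2174,.12,-.122)
```

```text
grey (array([478.4, -46.3]), (27.9, 17.2), np.float64(-1.294)) 283
w (array([ 612.9, -217.9]), (64.3, 49.1), np.float64(-0.123)) 0.0372 [153.45246931 335.52754782]
w (array([ 521.8, -370.7]), (64.7, 50.2), np.float64(-0.347)) 0.0369 [244.7556338 442.2084507]
w (array([ 452.6, -179.7]), (65.3, 49.2), np.float64(-0.371)) 0.037 [298.11972634 272.49372862]
w (array([ 375.1, -557.7]), (74.4, 38.8), np.float64(-0.78)) 0.0359 [326.3820598  493.43853821]
from [ 0.5814 -0.1499  0.1557] yaw 0.062 j7 -1.29 -> shift [27.2 69.4 35.7] roll 0.184
```

View pics/w3.png

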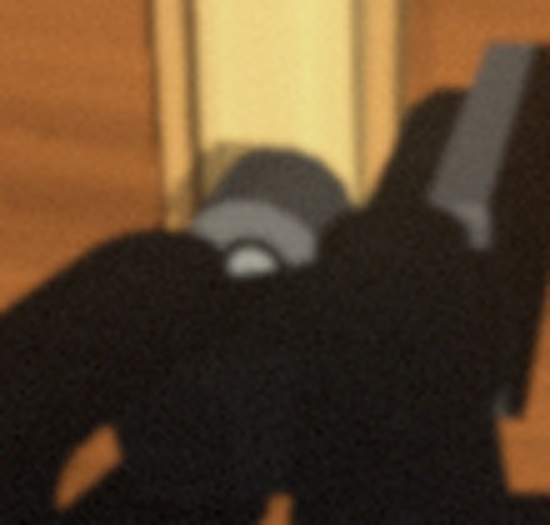

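Grey held under 14.7 N without moving, and the wrist crop shows it upright, so it's home. Next, the red carrier.

>>> arm_command:
  commands:
    - [0, [27, 69, 36], 0.184]
    - [0, [27, 69, 36], 0.184]
    - [0, [27, 69, 90], 0.184]
    - [0, [27, 69, 135], 0.184]
    - [0, [27, 69, 143], 0.184]

```text
clock: 9.22
ee_pos: [0.6047, -0.2065, 0.0073]
tool_rot: [-3.14, 0.007, -0.116]
wrist_force: [0.1, -0.1, -0.6]
gripper_width: 0.0854
```

>>> arm_command:
  commands:
    - [0.2, [0, 0, 0], 0]
    - [0.6, [0, 0, 0], 0]
    - [0.7, [0, 0, 0], 0]
    - [0.7, [0, 0, 0], 0]
  force: 60

```text
clock: 9.72
ee_pos: [0.6086, -0.2087, 0.0128]
tool_rot: [3.141, -0.003, -0.117]
wrist_force: [-0.8, -1.6, 5.7]
gripper_width: 0.0467
```

>>> arm_command:
  commands:
    - [0.7, [0, 0, -40], 0]
    - [0.7, [0, 0, -90], 0]
    - [0.7, [0, 0, -110], 0]
    - [0.7, [0, 0, -110], 0]

```text
clock: 10.22
ee_pos: [0.6087, -0.208, 0.1234]
tool_rot: [3.141, -0.005, -0.117]
wrist_force: [-0.0, 0.0, -3.7]
gripper_width: 0.0468
```

Run:
```python
from h import *
go(.5525,.1545,.12,-.0)
I,D,X=wrist(); cv2.imwrite('pics/w4.png',I)
z=X[...,2]
h=cv2.cvtColor(I,cv2.COLOR_BGR2HSV); r=((h[...,0]<8)|(h[...,0]>172))&(h[...,1]>120)&(np.hypot(X[...,0]-.613,X[...,1]+.218)<.05)
print('red',rect(X,r),np.median(z[r]))
```

```text
from [ 0.6087 -0.208   0.1234] yaw -0.117 j7 -1.34 -> shift [ -98.1 -353.5    3.4] roll -0.117
red (array([ 610.8, -218.9]), (90.6, 33.2), np.float64(1.278)) 0.14759104524738115
```

View pics/w4.png

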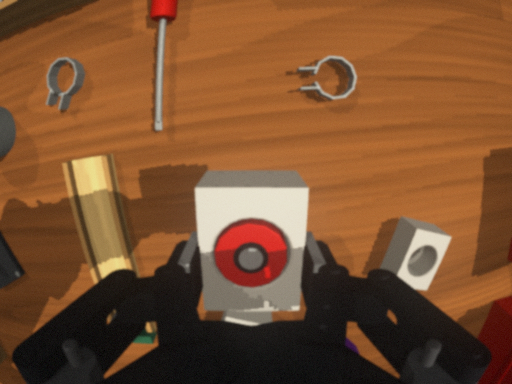

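```bash
cat >> h.py <<'E'
def held(col=None,ztop=None,name='wrist'):
    o=observe(); I,D,X=wrist(); z=X[...,2]; p=np.array(o['ee_pos'])
    if ztop is None: ztop=p[2]+.0235
    near=np.hypot(X[...,0]-p[0],X[...,1]-p[1])<.06
    h=cv2.cvtColor(I,cv2.COLOR_BGR2HSV); w=(h[...,1]<60)&(h[...,2]>110)
    m=near&(abs(z-ztop)<.006)
    if col=='red': k=((h[...,0]<8)|(h[...,0]>172))&(h[...,1]>120)
    elif col=='blue': k=(h[...,0]>100)&(h[...,0]<128)&(h[...,1]>120)
    else: k=None
    bs=sorted(blobs(m&w,100) or [m],key=lambda b:-b.sum()); print('face',rect(X,bs[0]),'z',np.median(z[bs[0]]).round(4))
    if k is not None:
        q=m&k; ys,xs=np.nonzero(q); hull=cv2.convexHull(np.stack([xs,ys],1).astype(np.int32)); (u,v),(a,b_),_=cv2.fitEllipse(hull); 
        c=get_calibration('wrist'); x=(u-c['cx'])/c['fx']; y=(v-c['cy'])/c['fy']; r=np.hypot(x,y); ray=c['pose'][:3,:3]@np.array([x/r*np.sin(r),y/r*np.sin(r),np.cos(r)]); s=(ztop-c['pose'][2,3])/ray[2]
        print('ring centre',(c['pose'][:3,3]+s*ray).round(4),'ell',a,b_,'px',u,v)
    R=o['tool_rot'][2]; print('tcp',p.round(4),R)
E
python3 - <<'E'
from h import *
held('red')
go(.5525,.1545,.12,0)
E
```

```text
face (array([ 613.2, -209.1]), (65.4, 51.1), np.float64(-0.119)) z 0.146
ring centre [ 0.6147 -0.2089  0.1452] ell 67.66345977783203 73.39371490478516 px 250.66978454589844 252.65870666503906
tcp [ 0.6079 -0.2077  0.1217] -0.11681235628373865
from [ 0.6073 -0.2075  0.1206] yaw -0.117 j7 -1.34 -> shift [ -96.7 -353.2    0.6] roll -0.117
```

>>> arm_command:
  commands:
    - [0.7, [-17, -60, 0], -0.04]
    - [0.7, [-34, -120, 0], -0.096]
    - [0.7, [-50, -180, 0], -0.096]
    - [0.7, [-67, -240, 0], -0.096]
    - [0.7, [-80, -280, 0], -0.096]

```text
clock: 10.95
ee_pos: [0.5594, 0.0828, 0.1191]
tool_rot: [-3.141, 0.003, -0.018]
wrist_force: [-0.0, 0.7, -2.5]
gripper_width: 0.047
```

>>> arm_command:
  commands:
    - [0.7, [0, 0, 0], 0]
    - [0.7, [0, 0, 0], 0]

```text
clock: 11.2
ee_pos: [0.5604, 0.0789, 0.1196]
tool_rot: [3.141, 0.002, -0.021]
wrist_force: [-0.2, -0.4, -2.9]
gripper_width: 0.0472
```

Run:
```python
from h import *
held('red')
I,D,X=wrist(); z=X[...,2]; cv2.imwrite('pics/w5.png',I)
reg=(abs(X[...,0]-.553)<.07)&(abs(X[...,1]-.155)<.07)
for lo,hi in((.005,.017),(.028,.045)):
    for b in blobs(reg&(z>lo)&(z<hi),40): print(lo,rect(X,b),np.median(z[b]).round(4),b.sum())
T,TD=grab_frame('top'); X=cloud('top',TD); z=X[...,2]
reg=(abs(X[...,0]-.553)<.06)&(abs(X[...,1]-.155)<.06)
for lo,hi in((.005,.016),(.028,.045)):
    for b in blobs(reg&(z>lo)&(z<hi),15): print('t',lo,rect(X,b),np.median(z[b]).round(4),b.sum())
go(.547,.1545,.12,-.021)
```

```text
face (array([566.2,  78. ]), (64.9, 51.5), np.float64(-0.023)) z 0.1439
ring centre [0.5676 0.0779 0.1431] ell 66.78560638427734 73.7759780883789 px 249.9810333251953 252.3174591064453
tcp [0.5604 0.0789 0.1196] -0.021031387900714016
0.005 (array([552.2, 153.5]), (80.9, 80.3), np.float64(0.345)) 0.0112 5306
0.028 (array([552.5, 153.5]), (17.3, 17.1), np.float64(-1.505)) 0.0368 368
t 0.005 (array([568. , 199.2]), (17.3, 6.2), np.float64(0.027)) 0.0093 17
from [0.561  0.0778 0.1201] yaw -0.023 j7 -1.69 -> shift [-15.7 -76.3   0.1] roll -0.002
```

View pics/w5.png

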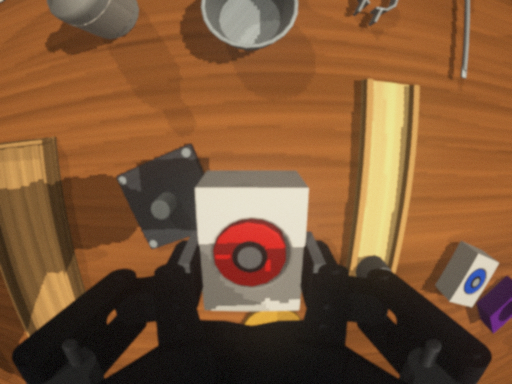

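Carrier centre (566.3,78.0) and post (552.4,153.5) mm come from the same camera. Hole clearance is ±4 mm. Moving over the post and pressing.

>>> arm_command:
  commands:
    - [0.7, [-8, -40, 0], 0]
    - [0.7, [-15.6, -75.5, 0], 0]
    - [0.7, [-15.6, -75.5, 20], 0]
    - [0.7, [-15.6, -75.5, 55], 0]
    - [0.7, [-15.6, -75.5, 60], 0]

```text
clock: 11.98
ee_pos: [0.546, 0.1539, 0.0588]
tool_rot: [3.14, 0.003, -0.023]
wrist_force: [-0.5, 0.2, -2.1]
gripper_width: 0.0469
```

Run:
```python
from h import *
import time
go(.5465,.1544,.0228,-.021)
```

```text
from [0.546  0.1539 0.0588] yaw -0.023 j7 -1.79 -> shift [ 0.5 -0.5 36. ] roll -0.002
```

>>> arm_command:
  commands:
    - [0.7, [0.5, -0.5, 8], 0]
    - [0.7, [0.5, -0.5, 16], 0]
    - [0.7, [0.5, -0.5, 24], 0]
    - [0.7, [0.5, -0.5, 31], 0]
    - [0.7, [0.5, -0.5, 35], 0]

```text
clock: 12.6
ee_pos: [0.5474, 0.1558, 0.0251]
tool_rot: [3.142, 0.0, -0.021]
wrist_force: [-0.6, 0.3, -1.6]
gripper_width: 0.0464
```

>>> arm_command:
  commands:
    - [0.7, [0, 0, 2], 0]
    - [0.7, [0, 0, 4], 0]
    - [0.7, [0, 0, 4], 0]

```text
clock: 12.98
ee_pos: [0.5474, 0.1558, 0.0228]
tool_rot: [-3.141, -0.001, -0.021]
wrist_force: [-3.9, -0.7, 14.5]
gripper_width: 0.0469
```

>>> arm_command:
  commands:
    - [0.7, [0, 0, -2], 0]
    - [0.4, [0, 0, -2], 0]
    - [0, [0, 0, -2], 0]
    - [0, [0, 0, -2], 0]
    - [0, [0, 0, -2], 0]

```text
clock: 13.6
ee_pos: [0.5474, 0.1558, 0.0234]
tool_rot: [3.142, 0.0, -0.021]
wrist_force: [-1.2, 0.1, -0.3]
gripper_width: 0.0854
```

>>> arm_command:
  commands:
    - [0, [0, 0, -40], 0]
    - [0, [0, 0, -90], 0]
    - [0, [0, 0, -100], 0]
    - [0, [0, 0, -100], 0]

```text
clock: 14.1
ee_pos: [0.5476, 0.156, 0.124]
tool_rot: [-3.141, -0.001, -0.021]
wrist_force: [0.3, -0.3, 0.2]
gripper_width: 0.0854
```

Run:
```python
from h import *
held('red',.064); held('red',.0465)
I,D,X=wrist(); cv2.imwrite('pics/w6.png',I[130:])
go(.5525,.1545,.048,-.021)
```

```text
face (array([554.1, 155.7]), (10.9, 9.3), np.float64(1.456)) z 0.0664
ring centre [0.5545 0.1555 0.064 ] ell 45.8031005859375 46.32785415649414 px 250.49952697753906 197.9921112060547
tcp [0.5476 0.156  0.124 ] -0.021016353564269563
face (array([553.4, 154.9]), (65.0, 48.4), np.float64(-0.021)) z 0.0471
ring centre [0.5503 0.1561 0.0465] ell 45.272438049316406 51.455257415771484 px 249.72549438476562 196.24127197265625
tcp [0.5471 0.1559 0.1231] -0.020955954126674836
from [0.5467 0.1556 0.1222] yaw -0.021 j7 -1.81 -> shift [ 5.8  1.  74.2] roll -0.0
```

View pics/w6.png

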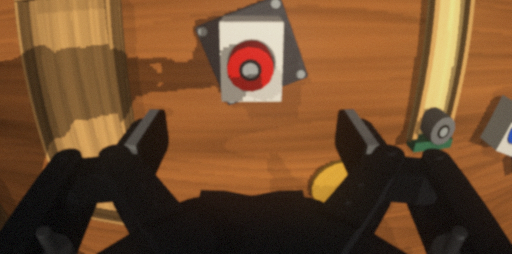

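>>> arm_command:
  commands:
    - [0, [6.8, 0.3, 20], 0]
    - [0, [6.8, 0.3, 55], 0]
    - [0, [6.8, 0.3, 72.5], 0]
    - [0, [6.8, 0.3, 72.5], 0]
    - [0, [6.8, 0.3, 72.5], 0]

```text
clock: 14.88
ee_pos: [0.5545, 0.1553, 0.0512]
tool_rot: [3.142, -0.0, -0.021]
wrist_force: [1.0, -0.5, -0.6]
gripper_width: 0.0851
```

>>> arm_command:
  commands:
    - [0.4, [0, 0, 0], 0]
    - [0.6, [0, 0, 0], 0]
    - [0.8, [0, 0, 0], 0]
    - [0.8, [0, 0, 0], 0]
    - [0.8, [0, 0, 0], 0]
  force: 40

```text
clock: 15.5
ee_pos: [0.5545, 0.1555, 0.0518]
tool_rot: [-3.141, -0.001, -0.021]
wrist_force: [-0.7, -0.1, 6.9]
gripper_width: 0.032
```

>>> arm_command:
  commands:
    - [0.8, [0, 0, -10], 0]
    - [0.8, [0, 0, -30], 0]
    - [0.8, [0, 0, -55], 0]
    - [0.8, [0, 0, -70], 0]
    - [0.8, [0, 0, -70], 0]

```text
clock: 16.12
ee_pos: [0.5547, 0.1556, 0.1221]
tool_rot: [-3.141, -0.002, -0.021]
wrist_force: [-1.3, -0.3, -0.7]
gripper_width: 0.032
```

Run:
```python
from h import *
held('red',observe()['ee_pos'][2]+.014)
go(.512,-.0460,.12,-.027)
```

```text
face (array([553.7, 154.7]), (9.5, 8.9), np.float64(0.965)) z 0.1367
ring centre [0.5573 0.1578 0.1361] ell 60.58472442626953 92.36901092529297 px 244.82989501953125 251.40164184570312
tcp [0.5547 0.1556 0.1221] -0.02111755899442813
from [0.5543 0.1555 0.1213] yaw -0.021 j7 -1.8 -> shift [-38.  202.4   1.3] roll 0.006
```

>>> arm_command:
  commands:
    - [0.8, [-10, 55, 0], 0]
    - [0.8, [-22, 110, 0], 0]
    - [0.8, [-30, 165, 0], 0.006]
    - [0.8, [-38, 203, 0], 0.006]
    - [0.8, [-38, 203, 0], 0.006]

```text
clock: 16.8
ee_pos: [0.5104, -0.0503, 0.1203]
tool_rot: [3.14, 0.002, -0.033]
wrist_force: [0.2, 0.1, -1.9]
gripper_width: 0.0323
```

>>> arm_command:
  commands:
    - [0.8, [0, 0, 0], 0]
    - [0.8, [0, 0, 30], 0]
    - [0.8, [0, 0, 60], 0]
    - [0.8, [0, 0, 80], 0]
    - [0.8, [0, 0, 80], 0]

```text
clock: 17.42
ee_pos: [0.5113, -0.0452, 0.0395]
tool_rot: [-3.141, 0.003, -0.025]
wrist_force: [-0.1, -0.5, -0.7]
gripper_width: 0.0321
```

Run:
```python
from h import *
go(.512,-.0465,.021,-.027)
I,D,X=wrist(); cv2.imwrite('pics/w7.png',I[120:])
```

```text
from [ 0.5113 -0.0452  0.0395] yaw -0.025 j7 -1.48 -> shift [ 0.7  1.3 18.5] roll 0.002
```

View pics/w7.png

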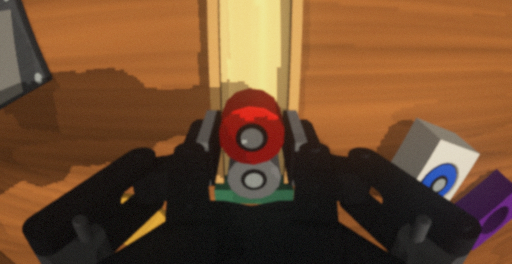

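Red (253,127) hangs centred over the lane behind grey (255,180), and grey is against the green stop. Lowering red and closing it up.

>>> arm_command:
  commands:
    - [0.8, [1, 1, 9], 0]
    - [0.8, [1, 1, 17], 0]
    - [0.8, [1, 1, 18.5], 0]
    - [0.8, [-4, 1, 18.5], 0]
    - [0.8, [-7, 1, 18.5], 0]

```text
clock: 18.1
ee_pos: [0.5044, -0.0477, 0.0227]
tool_rot: [3.142, 0.0, -0.027]
wrist_force: [2.5, -0.6, 0.3]
gripper_width: 0.032
```

>>> arm_command:
  commands:
    - [0.8, [-2, 0, 0], 0]
    - [0.8, [-3, 0, 0], 0]
    - [0.8, [-4, 0, 0], 0]
    - [0.8, [-4, 0, 0], 0]

```text
clock: 18.6
ee_pos: [0.5041, -0.0476, 0.0232]
tool_rot: [3.141, -0.006, -0.027]
wrist_force: [6.5, -0.1, 0.2]
gripper_width: 0.0322
```

>>> arm_command:
  commands:
    - [0.8, [2, 0, 1.5], 0]
    - [0.8, [2, 0, 3], 0]
    - [0.8, [2, 0, 3.5], 0]
    - [0.8, [2, 0, 3.5], 0]

```text
clock: 19.1
ee_pos: [0.5044, -0.0476, 0.0197]
tool_rot: [-3.142, -0.003, -0.027]
wrist_force: [5.5, -1.2, 10.2]
gripper_width: 0.0319
```

>>> arm_command:
  commands:
    - [0.5, [0, 0, 0], 0]
    - [0.3, [0, 0, 0], 0]
    - [0, [0, 0, 0], 0]
    - [0, [0, 0, 0], 0]

```text
clock: 19.6
ee_pos: [0.5025, -0.0475, 0.0188]
tool_rot: [3.142, 0.001, -0.027]
wrist_force: [-0.2, 0.1, -0.1]
gripper_width: 0.085
```

>>> arm_command:
  commands:
    - [0, [0, 0, -40], 0]
    - [0, [0, 0, -90], 0]
    - [0, [20, -40, -105], 0]
    - [0, [30, -100, -105], 0]
    - [0, [30, -130, -105], 0]

```text
clock: 20.23
ee_pos: [0.5371, 0.0851, 0.1243]
tool_rot: [-3.14, -0.001, -0.024]
wrist_force: [0.3, -0.3, 1.5]
gripper_width: 0.0855
```

Run:
```python
from h import *
I,D,X=wrist(); z=X[...,2]; cv2.imwrite('pics/w8.png',I)
reg=(abs(X[...,0]-.5)<.08)&(abs(X[...,1]+.047)<.03)
for b in blobs(reg&(z>.027)&(z<.05),40): print('lane',rect(X,b),np.median(z[b]).round(4),z[b].max().round(4))
held('zz',.046)
T,TD=grab_frame('top')
for c in carriers(T,TD): print(c)
go(.5475,.156,.12,-.021)
```

```text
lane (array([487.2, -46.6]), (66.1, 33.2), np.float64(-0.062)) 0.0332 0.0358
face (array([551.1, 139.3]), (57.7, 17.1), np.float64(-0.035)) z 0.0471
tcp [0.5365 0.0886 0.1239] -0.02069259091381892
((array([717. ,  73.5]), (70.2, 58.6), np.float64(0.95)), np.float64(0.0387), None, 0, array([139., 237.]))
((array([ 521.5, -370.1]), (64.5, 50.7), np.float64(-0.347)), np.float64(0.0353), None, 0, array([206., 397.]))
((array([ 451.9, -179. ]), (64.0, 48.9), np.float64(-0.388)), np.float64(0.0356), np.float64(112.0), 77, array([233., 331.]))
((array([ 384.2, -277.2]), (64.0, 48.7), np.float64(-0.965)), np.float64(0.0354), np.float64(144.0), 280, array([256., 367.]))
from [0.536  0.0835 0.1238] yaw -0.024 j7 -1.7 -> shift [  9.8 -72.7   3.8] roll -0.003
```

View pics/w8.png

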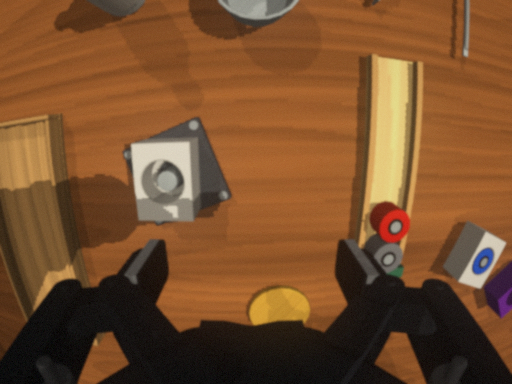

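>>> arm_command:
  commands:
    - [0, [7, -37, 0], 0]
    - [0, [14.7, -74.4, 0], 0]
    - [0, [14.7, -74.4, 20], 0]
    - [0, [14.7, -74.4, 70], 0]
    - [0, [14.7, -74.4, 98], 0]

```text
clock: 21.0
ee_pos: [0.5524, 0.1538, 0.0241]
tool_rot: [3.14, 0.002, -0.029]
wrist_force: [0.5, 0.4, 0.4]
gripper_width: 0.0854
```

>>> arm_command:
  commands:
    - [0, [0, 0, 3], 0]
    - [0.3, [0, 0, 3], 0]
    - [0.7, [0, 0, 3], 0]
    - [0.7, [0, 0, 3], 0]
    - [0.7, [0, 0, 3], 0]
  force: 60

```text
clock: 21.62
ee_pos: [0.5539, 0.1555, 0.0246]
tool_rot: [-3.141, -0.002, -0.027]
wrist_force: [-0.9, -1.2, 5.6]
gripper_width: 0.0468
```

>>> arm_command:
  commands:
    - [0.7, [0, 0, -20], 0]
    - [0.7, [0, 0, -50], 0]
    - [0.7, [0, 0, -80], 0]
    - [0.7, [0, 0, -80], 0]

```text
clock: 22.12
ee_pos: [0.5545, 0.156, 0.1058]
tool_rot: [-3.14, -0.005, -0.027]
wrist_force: [-1.1, 0.3, -2.0]
gripper_width: 0.0467
```

Run:
```python
from h import *
held(None,observe()['ee_pos'][2]+.023)
I,D,X=wrist(); z=X[...,2]
reg=(X[...,0]>.3)&(X[...,0]<.66)&(X[...,1]>.24)&(X[...,1]<.45)
for b in blobs(reg&(z>.018)&(z<.04),40): print('tray',rect(X,b),np.median(z[b]).round(4),b.sum())
for n,x in (('far',.5618),('mid',.4818),('near',.4018)):
    print(n); go(x,.3401-.021*(x-.4818),.12,-.021)
```

```text
face (array([553.7, 155.5]), (65.2, 50.9), np.float64(-0.03)) z 0.1283
tcp [0.5545 0.156  0.1058] -0.02711654696269772
tray (array([514.6, 338.9]), (214.5, 122.2), np.float64(-0.028)) 0.0259 3286
tray (array([386.6, 283.9]), (31.4, 5.4), np.float64(-0.043)) 0.0256 126
tray (array([345.3, 321.6]), (19.4, 4.8), np.float64(-1.519)) 0.0237 77
far
from [0.5531 0.1557 0.1034] yaw -0.027 j7 -1.79 -> shift [   3.8 -182.9  -16.6] roll -0.006
mid
from [0.5531 0.1557 0.1034] yaw -0.027 j7 -1.79 -> shift [ -76.2 -182.4  -16.6] roll -0.006
near
from [0.5531 0.1557 0.1034] yaw -0.027 j7 -1.79 -> shift [-156.3 -182.   -16.6] roll -0.006
```

>>> arm_command:
  commands:
    - [0.7, [1, -50, 0], 0]
    - [0.7, [2, -105, 0], 0]
    - [0.7, [3, -155, 0], 0]
    - [0.7, [4, -183, 0], 0]
    - [0.7, [4, -183, 0], 0]

```text
clock: 22.85
ee_pos: [0.5612, 0.3406, 0.1017]
tool_rot: [3.141, 0.001, -0.024]
wrist_force: [0.8, -1.5, -1.2]
gripper_width: 0.0468
```

>>> arm_command:
  commands:
    - [0.7, [0, 0, 0], 0]
    - [0.7, [0, 0, 30], 0]
    - [0.7, [0, 0, 60], 0]
    - [0.7, [0, 0, 75], 0]
    - [0.7, [0, 0, 75], 0]

```text
clock: 23.48
ee_pos: [0.5619, 0.3369, 0.0272]
tool_rot: [3.14, 0.002, -0.029]
wrist_force: [0.8, 1.0, -1.9]
gripper_width: 0.0472
```

Run:
```python
from h import *
held(None,observe()['ee_pos'][2]+.023)
go(.5618,.338,.0195,-.024)
```

```text
face (array([561.5, 336.1]), (65.0, 50.4), np.float64(-0.037)) z 0.0496
tcp [0.5619 0.3369 0.0272] -0.028694048369254155
from [0.5625 0.3375 0.0281] yaw -0.028 j7 -2.01 -> shift [-0.7 -0.5  8.6] roll -0.004
```

>>> arm_command:
  commands:
    - [0.7, [0, 0, 4], 0]
    - [0.7, [0, 0, 8], 0]
    - [0.7, [0, 0, 9], 0]
    - [0.7, [0, 0, 9], 0]

```text
clock: 24.02
ee_pos: [0.5622, 0.3386, 0.0197]
tool_rot: [-3.141, -0.0, -0.027]
wrist_force: [-1.9, -1.1, 5.0]
gripper_width: 0.0467
```

>>> arm_command:
  commands:
    - [0.5, [0, 0, 0], 0]
    - [0.35, [0, 0, 0], 0]
    - [0.3, [0, 0, 0], 0]
    - [0.3, [0, 0, 0], 0]

```text
clock: 24.52
ee_pos: [0.5621, 0.3384, 0.0189]
tool_rot: [3.142, 0.0, -0.027]
wrist_force: [-0.5, 0.4, 0.5]
gripper_width: 0.0597
```

>>> arm_command:
  commands:
    - [0.3, [0, 0, -40], 0]
    - [0.3, [0, 0, -90], 0]
    - [0, [0, 0, -110], 0]
    - [0, [-20, 60, -110], 0]
    - [0, [-40, 120, -110], 0]

```text
clock: 25.15
ee_pos: [0.5186, 0.22, 0.1288]
tool_rot: [3.141, -0.0, -0.026]
wrist_force: [1.5, -1.3, 0.5]
gripper_width: 0.0854
```

Run:
```python
from h import *
I,D,X=wrist(); z=X[...,2]
h=cv2.cvtColor(I,cv2.COLOR_BGR2HSV); w=(h[...,1]<60)&(h[...,2]>100)
reg=(X[...,0]>.33)&(X[...,0]<.66)&(X[...,1]>.26)&(X[...,1]<.42)
for b in blobs(reg&w&(z>.03)&(z<.06),100): print('tray carrier',rect(X,b),np.median(z[b]).round(4),np.ptp(z[b]))
o=observe(); print(o['ee_pos'],o['wrist_force'])
T,TD=grab_frame('top')
for c in carriers(T,TD): print(c)
go(.452,-.1792,.12,-.383)
```

```text
tray carrier (array([561.6, 337.5]), (63.8, 49.6), np.float64(-0.023)) 0.0419 0.014160839356832128
[0.51469004 0.20998914 0.12860666] [ -5.76283936 -10.05079264  -1.6502844 ]
((array([723.7,  82.5]), (67.8, 43.9), np.float64(-1.017)), np.float64(0.0382), None, 0, array([138., 234.]))
((array([ 521.5, -369.9]), (64.9, 50.1), np.float64(-0.34)), np.float64(0.0354), None, 0, array([206., 397.]))
((array([ 451.9, -179. ]), (63.9, 48.8), np.float64(-0.386)), np.float64(0.0355), np.float64(112.0), 77, array([233., 330.]))
((array([ 384. , -277.4]), (64.5, 48.7), np.float64(-0.96)), np.float64(0.0353), np.float64(144.0), 279, array([256., 367.]))
from [0.5165 0.2135 0.1288] yaw -0.034 j7 -1.9 -> shift [-51.1 394.7   8.8] roll 0.349
```

>>> arm_command:
  commands:
    - [0, [-8, 60, 0], 0.06]
    - [0, [-17, 120, 0], 0.14]
    - [0, [-25, 180, 0], 0.22]
    - [0, [-34, 240, 0], 0.3]
    - [0, [-42, 300, 0], 0.35]

```text
clock: 25.88
ee_pos: [0.4688, -0.0794, 0.1287]
tool_rot: [3.141, 0.0, -0.379]
wrist_force: [0.6, -0.9, -0.8]
gripper_width: 0.0852
```

>>> arm_command:
  commands:
    - [0, [0, 0, 0], 0]
    - [0, [0, 0, 0], 0]
    - [0, [0, 0, 0], 0]

```text
clock: 26.25
ee_pos: [0.4696, -0.0763, 0.1288]
tool_rot: [-3.141, 0.0, -0.374]
wrist_force: [1.1, -0.0, 0.2]
gripper_width: 0.0853
```

Run:
```python
from h import *
I,D,X=wrist(); z=X[...,2]
m=(z>.028)&(z<.044)&(X[...,0]>.3)&(X[...,1]<-.08)
for b in blobs(m,100): print('w',rect(X,b),np.median(z[b]).round(4),np.argwhere(b).mean(0))
go(.452,-.1792,.013,-.385)
```

```text
w (array([ 521.8, -370.1]), (64.8, 50.1), np.float64(-0.346)) 0.0368 [ 47.24562541 494.84057032]
w (array([ 451.8, -179.6]), (65.0, 49.6), np.float64(-0.387)) 0.0371 [169.60485313 367.80970626]
w (array([ 384.2, -278.1]), (64.8, 50.8), np.float64(-0.946)) 0.0368 [198.26616379 462.94881466]
from [ 0.4695 -0.0763  0.1288] yaw -0.374 j7 -1.65 -> shift [ 21.3 102.2 115.8] roll 0.011
```

>>> arm_command:
  commands:
    - [0, [10, 51, 0], 0.011]
    - [0, [21.3, 102.2, 10], 0.011]
    - [0, [21.3, 102.2, 50], 0.011]
    - [0, [21.3, 102.2, 95], 0.011]
    - [0, [21.3, 102.2, 110], 0.011]

```text
clock: 26.92
ee_pos: [0.4509, -0.1794, 0.0171]
tool_rot: [-3.141, 0.003, -0.386]
wrist_force: [0.1, 0.1, 0.3]
gripper_width: 0.0853
```

>>> arm_command:
  commands:
    - [0, [0, 0, 5.5], 0]
    - [0.3, [0, 0, 5.5], 0]
    - [0.7, [0, 0, 5.5], 0]
    - [0.7, [0, 0, 5.5], 0]
    - [0.7, [0, 0, 5.5], 0]
  force: 60

```text
clock: 27.55
ee_pos: [0.4521, -0.1806, 0.0149]
tool_rot: [-3.141, -0.002, -0.388]
wrist_force: [-0.4, 1.6, 7.9]
gripper_width: 0.0468
```

>>> arm_command:
  commands:
    - [0.7, [0, 0, -40], 0]
    - [0.7, [0, 0, -90], 0]
    - [0.7, [0, 0, -110], 0]
    - [0.7, [0, 0, -110], 0]
    - [0.7, [0, 0, -110], 0]

```text
clock: 28.18
ee_pos: [0.4511, -0.1804, 0.1231]
tool_rot: [-3.142, 0.0, -0.388]
wrist_force: [-1.0, 1.0, -3.0]
gripper_width: 0.0465
```

Run:
```python
from h import *
held('blue')
go(.5525,.1545,.12,-.021)
```

```text
face (array([ 450.3, -181.1]), (64.7, 50.3), np.float64(-0.387)) z 0.1453
ring centre [ 0.4523 -0.1818  0.1466] ell 62.3434944152832 69.63739776611328 px 251.02688598632812 263.1098937988281
tcp [ 0.4511 -0.1804  0.1231] -0.38781561552699073
from [ 0.4509 -0.1804  0.1227] yaw -0.388 j7 -1.45 -> shift [ -32.6 -348.4    2.7] roll -0.367
```

>>> arm_command:
  commands:
    - [0.7, [-6, -60, 0], -0.08]
    - [0.7, [-11, -120, 0], -0.17]
    - [0.7, [-17, -180, 0], -0.26]
    - [0.7, [-22, -240, 0], -0.35]
    - [0.7, [-27, -290, 0], -0.367]

```text
clock: 28.85
ee_pos: [0.5361, 0.1003, 0.122]
tool_rot: [3.141, 0.002, -0.019]
wrist_force: [0.6, -0.4, -3.0]
gripper_width: 0.0465
```

>>> arm_command:
  commands:
    - [0.7, [0, 0, 0], 0]
    - [0.7, [0, 0, 0], 0]
    - [0.7, [0, 0, 0], 0]

```text
clock: 29.22
ee_pos: [0.5356, 0.0962, 0.1229]
tool_rot: [3.141, 0.001, -0.024]
wrist_force: [-0.2, -0.2, -2.4]
gripper_width: 0.047
```

Run:
```python
from h import *
held('blue')
I,D,X=wrist(); z=X[...,2]
reg=(abs(X[...,0]-.553)<.07)&(abs(X[...,1]-.155)<.07)
for lo,hi in((.005,.017),(.028,.045)):
    for b in blobs(reg&(z>lo)&(z<hi),40): print(lo,rect(X,b),np.median(z[b]).round(4),b.sum())
go(.553,.155,.024,-.021)
```

```text
face (array([534.7,  95.6]), (65.3, 50.8), np.float64(-0.019)) z 0.1451
ring centre [0.5373 0.0963 0.1464] ell 61.42032241821289 69.19363403320312 px 249.60595703125 262.4083557128906
tcp [0.5356 0.0962 0.1229] -0.023504989352802985
0.005 (array([551.8, 153.7]), (80.5, 80.4), np.float64(-1.231)) 0.0112 5911
0.028 (array([552.3, 153.3]), (17.2, 17.0), np.float64(-0.992)) 0.0368 385
from [0.5359 0.0965 0.1233] yaw -0.023 j7 -1.69 -> shift [ 15.7 -58.9  99.3] roll -0.002
```

>>> arm_command:
  commands:
    - [0.7, [8, -30, 0], 0]
    - [0.7, [16, -58.3, 0], 0]
    - [0.7, [16, -58.3, 20], 0]
    - [0.7, [16, -58.3, 50], 0]
    - [0.7, [16, -58.3, 60], 0]

```text
clock: 29.95
ee_pos: [0.5526, 0.1549, 0.0622]
tool_rot: [3.141, 0.002, -0.022]
wrist_force: [0.1, 0.5, -1.9]
gripper_width: 0.0465
```

>>> arm_command:
  commands:
    - [0.7, [0, 0, 8], 0]
    - [0.7, [0, 0, 16], 0]
    - [0.7, [0, 0, 24], 0]
    - [0.7, [0, 0, 32], 0]
    - [0.7, [0, 0, 38], 0]

```text
clock: 30.58
ee_pos: [0.5535, 0.156, 0.0251]
tool_rot: [-3.141, -0.0, -0.021]
wrist_force: [-0.2, 1.1, -2.0]
gripper_width: 0.0469
```

>>> arm_command:
  commands:
    - [0.7, [0, 0, 2], 0]
    - [0.7, [0, 0, 4.5], 0]
    - [0.7, [0, 0, 4.5], 0]

```text
clock: 30.95
ee_pos: [0.5535, 0.156, 0.0248]
tool_rot: [-3.14, -0.002, -0.021]
wrist_force: [-10.8, -2.2, 50.7]
gripper_width: 0.047
```

>>> arm_command:
  commands:
    - [0.7, [0, 0, -4], 0]
    - [0.4, [0, 0, -4], 0]
    - [0, [0, 0, -4], 0]
    - [0, [0, 0, -4], 0]
    - [0, [0, 0, -4], 0]

```text
clock: 31.58
ee_pos: [0.5533, 0.1558, 0.0247]
tool_rot: [3.141, 0.0, -0.021]
wrist_force: [0.4, 0.3, 0.2]
gripper_width: 0.0856
```

>>> arm_command:
  commands:
    - [0, [0, 0, -40], 0]
    - [0, [0, 0, -90], 0]
    - [0, [0, 0, -100], 0]
    - [0, [0, 0, -100], 0]
    - [0, [0, 0, -100], 0]

```text
clock: 32.2
ee_pos: [0.5527, 0.1558, 0.1238]
tool_rot: [3.141, 0.002, -0.021]
wrist_force: [0.1, 0.2, -0.3]
gripper_width: 0.0851
```

Run:
```python
from h import *
held('blue',.064); held(None,.0465)
go(.554,.1555,.050,-.021)
```

```text
face (array([553.5, 155.9]), (33.6, 33.0), np.float64(0.285)) z 0.0653
ring centre [0.5549 0.1558 0.064 ] ell 44.5603141784668 44.880859375 px 249.9326171875 204.46481323242188
tcp [0.5527 0.1558 0.1238] -0.021003647762025235
face (array([553.1, 155.2]), (64.8, 48.2), np.float64(-0.018)) z 0.0472
tcp [0.5527 0.1557 0.1237] -0.021157459179451887
from [0.5527 0.1557 0.1237] yaw -0.021 j7 -1.77 -> shift [ 1.3  0.2 73.7] roll -0.0
```

>>> arm_command:
  commands:
    - [0, [1, 0, 30], 0]
    - [0, [1, 0, 65], 0]
    - [0, [1, 0, 73], 0]
    - [0, [1, 0, 73], 0]

```text
clock: 32.8
ee_pos: [0.5541, 0.1556, 0.0515]
tool_rot: [3.141, 0.002, -0.021]
wrist_force: [0.2, -0.3, 1.0]
gripper_width: 0.0856
```

>>> arm_command:
  commands:
    - [0.4, [0, 0, 0], 0]
    - [0.6, [0, 0, 0], 0]
    - [0.8, [0, 0, 0], 0]
    - [0.8, [0, 0, 0], 0]
    - [0.8, [0, 0, 0], 0]
  force: 40

```text
clock: 33.42
ee_pos: [0.5548, 0.156, 0.053]
tool_rot: [-3.141, -0.001, -0.021]
wrist_force: [-2.2, -0.7, 7.5]
gripper_width: 0.032
```

>>> arm_command:
  commands:
    - [0.8, [0, 0, -10], 0]
    - [0.8, [0, 0, -30], 0]
    - [0.8, [0, 0, -55], 0]
    - [0.8, [0, 0, -70], 0]
    - [0.8, [0, 0, -70], 0]

```text
clock: 34.05
ee_pos: [0.5549, 0.1561, 0.1232]
tool_rot: [-3.141, -0.002, -0.021]
wrist_force: [0.4, -0.4, -0.4]
gripper_width: 0.0322
```

Run:
```python
from h import *
held('blue',observe()['ee_pos'][2]+.013)
go(.546,-.0475,.12,-.027)
```

```text
face (array([553.4, 155.5]), (9.3, 9.0), np.float64(-0.041)) z 0.1365
ring centre [0.5564 0.1552 0.1362] ell 60.591060638427734 65.65303802490234 px 251.43052673339844 252.3548583984375
tcp [0.5549 0.1561 0.1232] -0.02105518861017286
from [0.5545 0.1561 0.1223] yaw -0.021 j7 -1.76 -> shift [ -4.2 203.7   2.3] roll 0.006
```

>>> arm_command:
  commands:
    - [0.8, [-1, 55, 0], 0]
    - [0.8, [-2, 110, 0], 0]
    - [0.8, [-3, 165, 0], 0.006]
    - [0.8, [-4, 204, 0], 0.006]
    - [0.8, [-4, 204, 0], 0.006]

```text
clock: 34.72
ee_pos: [0.5451, -0.0519, 0.1212]
tool_rot: [3.14, 0.002, -0.033]
wrist_force: [-0.2, -0.3, -0.0]
gripper_width: 0.0316
```

>>> arm_command:
  commands:
    - [0.8, [0, 0, 0], 0]
    - [0.8, [0, 0, 30], 0]
    - [0.8, [0, 0, 60], 0]
    - [0.8, [0, 0, 80], 0]
    - [0.8, [0, 0, 80], 0]

```text
clock: 35.35
ee_pos: [0.5452, -0.0462, 0.0405]
tool_rot: [-3.141, 0.003, -0.025]
wrist_force: [-0.5, 0.0, -1.0]
gripper_width: 0.0321
```

Run:
```python
from h import *
go(.546,-.0475,.022,-.027)
I,D,X=wrist(); cv2.imwrite('pics/w9.png',I[120:])
```

```text
from [ 0.5452 -0.0462  0.0405] yaw -0.025 j7 -1.43 -> shift [ 0.8  1.2 18.5] roll 0.002
```

View pics/w9.png

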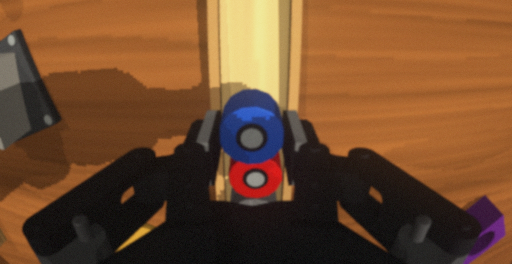

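Blue (252,128) is over the lane, right behind red (255,178). Lowering it and closing up.

>>> arm_command:
  commands:
    - [0.8, [1, 1, 9], 0]
    - [0.8, [1, 1, 17], 0]
    - [0.8, [1, 1, 19], 0]
    - [0.8, [-4, 1, 19], 0]
    - [0.8, [-7, 1, 19], 0]

```text
clock: 36.02
ee_pos: [0.5388, -0.0489, 0.0232]
tool_rot: [3.142, -0.0, -0.027]
wrist_force: [5.1, 0.3, -0.1]
gripper_width: 0.0322
```

>>> arm_command:
  commands:
    - [0.8, [-2, 0, 0], 0]
    - [0.8, [-3, 0, 0], 0]
    - [0.8, [-4, 0, 0], 0]
    - [0.8, [-4, 0, 0], 0]

```text
clock: 36.52
ee_pos: [0.5386, -0.0489, 0.0239]
tool_rot: [3.141, -0.007, -0.027]
wrist_force: [8.3, -0.4, -0.3]
gripper_width: 0.0316
```

>>> arm_command:
  commands:
    - [0.8, [2, 0, 1.5], 0]
    - [0.8, [2, 0, 2.5], 0]
    - [0.8, [2, 0, 2.5], 0]

```text
clock: 36.9
ee_pos: [0.5389, -0.0488, 0.0211]
tool_rot: [3.141, -0.004, -0.027]
wrist_force: [5.4, -0.7, 3.1]
gripper_width: 0.0319
```

>>> arm_command:
  commands:
    - [0.5, [0, 0, 0], 0]
    - [0.3, [0, 0, 0], 0]
    - [0, [0, 0, 0], 0]
    - [0, [0, 0, 0], 0]

```text
clock: 37.4
ee_pos: [0.5367, -0.0487, 0.0204]
tool_rot: [-3.142, 0.001, -0.027]
wrist_force: [-0.0, 0.7, 0.7]
gripper_width: 0.0856
```

>>> arm_command:
  commands:
    - [0, [0, 0, -40], 0]
    - [0, [0, 0, -90], 0]
    - [0, [4, -50, -103], 0]
    - [0, [8, -100, -103], 0]
    - [0, [11, -140, -103], 0]

```text
clock: 38.02
ee_pos: [0.5518, 0.093, 0.1239]
tool_rot: [-3.141, -0.0, -0.026]
wrist_force: [0.2, 0.2, 0.4]
gripper_width: 0.0856
```

>>> arm_command:
  commands:
    - [0, [0, 0, 0], 0]
    - [0, [0, 0, 0], 0]
    - [0, [0, 0, 0], 0]

```text
clock: 38.4
ee_pos: [0.5517, 0.0893, 0.1235]
tool_rot: [3.141, 0.0, -0.029]
wrist_force: [0.8, -1.0, 0.0]
gripper_width: 0.0854
```

Run:
```python
from h import *
I,D,X=wrist(); z=X[...,2]; cv2.imwrite('pics/w10.png',I)
reg=(abs(X[...,0]-.5)<.08)&(abs(X[...,1]+.047)<.03)
for b in blobs(reg&(z>.027)&(z<.05),40): print('lane',rect(X,b),np.median(z[b]).round(4),z[b].max().round(4))
held(None,.0465)
go(.5533,.156,.0247,-.021)
T,TD=grab_frame('top')
for c in carriers(T,TD): print(c)
```

```text
lane (array([507.8, -48.1]), (93.4, 34.2), np.float64(-0.043)) 0.0333 0.0361
face (array([554.6, 139.9]), (62.7, 14.4), np.float64(-0.031)) z 0.0471
tcp [0.5517 0.0894 0.1235] -0.029293004472957795
from [0.5518 0.0896 0.1235] yaw -0.029 j7 -1.66 -> shift [ -0.4 -66.5  98.8] roll -0.008
((array([718.8,  80.1]), (70.1, 52.4), np.float64(-1.026)), np.float64(0.0392), None, 0, array([138., 235.]))
((array([561.2, 338.2]), (62.4, 49.7), np.float64(-0.027)), np.float64(0.0399), None, 1, array([200., 145.]))
((array([ 521.4, -369.6]), (64.5, 48.8), np.float64(-0.354)), np.float64(0.0356), None, 0, array([206., 397.]))
((array([ 384.2, -277.1]), (64.8, 48.0), np.float64(-0.972)), np.float64(0.0353), np.float64(144.0), 273, array([256., 367.]))
```

Lane heights read fine, and I'll check it visually at the end. Next, the empty carrier on the stand goes to the tray's middle slot.

>>> arm_command:
  commands:
    - [0, [0, -35, 0], -0.008]
    - [0, [0, -66.5, 5], -0.008]
    - [0, [0, -66.5, 40], -0.008]
    - [0, [0, -66.5, 85], -0.008]
    - [0, [0, -66.5, 99], -0.008]

```text
clock: 39.17
ee_pos: [0.5525, 0.1565, 0.0225]
tool_rot: [3.14, 0.003, -0.02]
wrist_force: [-0.5, 1.2, 0.5]
gripper_width: 0.0854
```

>>> arm_command:
  commands:
    - [0, [0, 0, 0], 0]
    - [0.3, [0, 0, 0], 0]
    - [0.7, [0, 0, 0], 0]
    - [0.7, [0, 0, 0], 0]
    - [0.7, [0, 0, 0], 0]
  force: 60

```text
clock: 39.8
ee_pos: [0.5544, 0.1576, 0.0261]
tool_rot: [-3.141, -0.002, -0.019]
wrist_force: [-1.5, -0.2, 8.3]
gripper_width: 0.0462
```

>>> arm_command:
  commands:
    - [0.7, [0, 0, -20], 0]
    - [0.7, [0, 0, -50], 0]
    - [0.7, [0, 0, -80], 0]
    - [0.7, [0, 0, -80], 0]
    - [0.7, [0, 0, -80], 0]

```text
clock: 40.42
ee_pos: [0.5533, 0.1575, 0.1044]
tool_rot: [-3.141, 0.0, -0.019]
wrist_force: [0.5, -0.2, -1.7]
gripper_width: 0.0462
```

Run:
```python
from h import *
held(None,observe()['ee_pos'][2]+.022)
go(.482,.3395,.105,-.024)
```

```text
face (array([553.3, 156.9]), (65.0, 50.1), np.float64(-0.016)) z 0.1254
tcp [0.5533 0.1575 0.1044] -0.01888709435298974
from [0.5531 0.1574 0.1039] yaw -0.019 j7 -1.75 -> shift [ -74.5 -180.8   -1.1] roll 0.005
```

>>> arm_command:
  commands:
    - [0.7, [-20, -50, 0], 0]
    - [0.7, [-42, -100, 0], 0.005]
    - [0.7, [-62, -150, 0], 0.005]
    - [0.7, [-74.5, -181, 0], 0.005]
    - [0.7, [-74.5, -181, 0], 0.005]

```text
clock: 41.1
ee_pos: [0.4804, 0.3429, 0.103]
tool_rot: [3.141, 0.002, -0.019]
wrist_force: [-0.6, 0.1, -1.5]
gripper_width: 0.0466
```

>>> arm_command:
  commands:
    - [0.7, [0, 0, 0], 0]
    - [0.7, [0, 0, 30], 0]
    - [0.7, [0, 0, 60], 0]
    - [0.7, [0, 0, 73], 0]
    - [0.7, [0, 0, 73], 0]

```text
clock: 41.72
ee_pos: [0.4828, 0.3384, 0.0308]
tool_rot: [3.14, 0.001, -0.026]
wrist_force: [0.3, -0.4, -1.0]
gripper_width: 0.0463
```

Run:
```python
from h import *
held(None,observe()['ee_pos'][2]+.021)
go(.482,.3395,.021,-.024)
```

```text
face (array([482.7, 337.6]), (65.2, 50.1), np.float64(-0.021)) z 0.0518
tcp [0.4828 0.3384 0.0308] -0.025755466569961083
from [0.4831 0.339  0.0316] yaw -0.025 j7 -2.01 -> shift [-1.1 -0.5 10.6] roll -0.001
```

>>> arm_command:
  commands:
    - [0.7, [0, 0, 5], 0]
    - [0.7, [0, 0, 9], 0]
    - [0.7, [0, 0, 10.5], 0]
    - [0.7, [0, 0, 10.5], 0]

```text
clock: 42.28
ee_pos: [0.4826, 0.3399, 0.0212]
tool_rot: [-3.141, -0.0, -0.024]
wrist_force: [-1.4, 0.1, -0.2]
gripper_width: 0.0467
```

>>> arm_command:
  commands:
    - [0.5, [0, 0, 0], 0]
    - [0.35, [0, 0, 0], 0]
    - [0.3, [0, 0, 0], 0]
    - [0.3, [0, 0, 0], 0]

```text
clock: 42.78
ee_pos: [0.4827, 0.3398, 0.021]
tool_rot: [-3.142, -0.0, -0.024]
wrist_force: [-0.6, 0.1, 0.7]
gripper_width: 0.0599
```

>>> arm_command:
  commands:
    - [0.3, [0, 0, -40], 0]
    - [0.3, [0, 0, -90], 0]
    - [0, [0, 0, -125], 0]
    - [0, [0, 60, -140], 0]
    - [0, [0, 120, -140], 0]

```text
clock: 43.4
ee_pos: [0.4802, 0.2192, 0.1623]
tool_rot: [-3.14, -0.003, -0.022]
wrist_force: [0.3, -0.7, 0.0]
gripper_width: 0.0857
```

Run:
```python
from h import *
T,TD=grab_frame('top')
for c in carriers(T,TD): print(c)
I,D,X=wrist(); z=X[...,2]
h=cv2.cvtColor(I,cv2.COLOR_BGR2HSV); w=(h[...,1]<60)&(h[...,2]>100)
reg=(X[...,0]>.33)&(X[...,0]<.66)&(X[...,1]>.26)&(X[...,1]<.42)
for b in blobs(reg&w&(z>.03)&(z<.06),100): print('tray carrier',rect(X,b),np.median(z[b]).round(4))
go(.5215,-.370,.16,-.348)
```

```text
((array([722.1,  77.6]), (70.2, 51.1), np.float64(-1.448)), np.float64(0.0387), None, 0, array([138., 236.]))
((array([ 521.5, -369.8]), (64.0, 48.8), np.float64(-0.347)), np.float64(0.0355), None, 0, array([206., 397.]))
((array([ 384. , -277.2]), (65.3, 48.8), np.float64(-0.956)), np.float64(0.0353), np.float64(144.0), 276, array([256., 367.]))
tray carrier (array([561.7, 337.5]), (63.7, 49.7), np.float64(-0.023)) 0.042
tray carrier (array([483.1, 338.6]), (64.1, 49.2), np.float64(-0.023)) 0.042
from [0.4793 0.2129 0.1618] yaw -0.032 j7 -1.89 -> shift [ 60.8 581.2   1.8] roll 0.316
```

>>> arm_command:
  commands:
    - [0, [6, 60, 0], 0.06]
    - [0, [12, 120, 0], 0.12]
    - [0, [18, 180, 0], 0.18]
    - [0, [24, 240, 0], 0.25]
    - [0, [30, 300, 0], 0.316]

```text
clock: 44.12
ee_pos: [0.5028, -0.0824, 0.1611]
tool_rot: [-3.141, -0.0, -0.342]
wrist_force: [0.9, -0.5, 0.5]
gripper_width: 0.0854
```

Run:
```python
from h import *
go(.5215,-.300,.15,-.348)
```

```text
from [ 0.5028 -0.0824  0.1611] yaw -0.342 j7 -1.58 -> shift [ 90.6 198.8  11.1] roll 0.006
```

>>> arm_command:
  commands:
    - [0, [25, 55, 0], 0.006]
    - [0, [50, 110, 5], 0.006]
    - [0, [75, 165, 11], 0.006]
    - [0, [90, 199, 11], 0.006]
    - [0, [90, 199, 11], 0.006]

```text
clock: 44.75
ee_pos: [0.5205, -0.302, 0.1498]
tool_rot: [3.14, -0.001, -0.351]
wrist_force: [-1.0, -0.5, -0.6]
gripper_width: 0.0853
```

>>> arm_command:
  commands:
    - [0, [0, 0, 0], 0]
    - [0, [0, 0, 0], 0]
    - [0, [0, 0, 0], 0]

```text
clock: 45.12
ee_pos: [0.5213, -0.2972, 0.1501]
tool_rot: [-3.141, 0.0, -0.344]
wrist_force: [-0.2, 0.3, 0.3]
gripper_width: 0.0849
```

Run:
```python
from h import *
I,D,X=wrist(); z=X[...,2]
m=(z>.028)&(z<.044)&(X[...,0]>.3)&(X[...,1]<-.08)
for b in blobs(m,100): print('w',rect(X,b),np.median(z[b]).round(4),np.argwhere(b).mean(0))
go(.5215,-.3700,.015,-.348)
```

```text
w (array([ 543.9, -551.3]), (160.4, 5.0), np.float64(0.051)) 0.0363 [ 86.83195799 469.79369842]
w (array([ 521.8, -371.4]), (64.1, 49.2), np.float64(-0.349)) 0.0371 [160.40647081 326.64856824]
w (array([ 357.7, -553.3]), (108.0, 47.7), np.float64(-0.629)) 0.0359 [238.93676471 487.61911765]
w (array([ 384.5, -278.7]), (65.0, 49.5), np.float64(-0.954)) 0.0367 [301.84980237 277.56060606]
from [ 0.5212 -0.2974  0.1501] yaw -0.345 j7 -1.24 -> shift [ 24.8  68.2 135.1] roll 0.003
```

>>> arm_command:
  commands:
    - [0, [12, 35, 0], 0.003]
    - [0, [25, 68.5, 20], 0.003]
    - [0, [25, 68.5, 70], 0.003]
    - [0, [25, 68.5, 120], 0.003]
    - [0, [25, 68.5, 130], 0.003]

```text
clock: 45.8
ee_pos: [0.5198, -0.3699, 0.0173]
tool_rot: [-3.14, 0.005, -0.349]
wrist_force: [-0.2, 0.5, 0.9]
gripper_width: 0.0854
```

>>> arm_command:
  commands:
    - [0, [0, 0, 5], 0]
    - [0.3, [0, 0, 5], 0]
    - [0.7, [0, 0, 5], 0]
    - [0.7, [0, 0, 5], 0]
    - [0.7, [0, 0, 5], 0]
  force: 60

```text
clock: 46.42
ee_pos: [0.522, -0.3718, 0.0168]
tool_rot: [3.141, -0.002, -0.349]
wrist_force: [-0.7, 1.1, 7.5]
gripper_width: 0.0472
```

>>> arm_command:
  commands:
    - [0.7, [0, 0, -40], 0]
    - [0.7, [0, 0, -90], 0]
    - [0.7, [0, 0, -110], 0]
    - [0.7, [0, 0, -110], 0]
    - [0.7, [0, 0, -110], 0]

```text
clock: 47.05
ee_pos: [0.5209, -0.3708, 0.1244]
tool_rot: [-3.141, 0.001, -0.349]
wrist_force: [-0.4, -0.3, -1.7]
gripper_width: 0.0465
```

Run:
```python
from h import *
held(None)
go(.530,.050,.12,-.024)
```

```text
face (array([ 520.7, -369.4]), (65.0, 53.8), np.float64(-0.348)) z 0.1446
tcp [ 0.5209 -0.3708  0.1244] -0.34884107363326544
from [ 0.5207 -0.3708  0.124 ] yaw -0.349 j7 -1.14 -> shift [-135.1 -398.6    4. ] roll -0.325
```

>>> arm_command:
  commands:
    - [0.7, [-20, -59, 0], -0.07]
    - [0.7, [-40, -118, 0], -0.14]
    - [0.7, [-60, -177, 0], -0.21]
    - [0.7, [-80, -236, 0], -0.28]
    - [0.7, [-98, -290, 0], -0.325]

```text
clock: 47.72
ee_pos: [0.5276, -0.0631, 0.1239]
tool_rot: [-3.141, 0.002, -0.022]
wrist_force: [1.7, 0.1, -1.9]
gripper_width: 0.0467
```

Run:
```python
from h import *
go(.403,.3415,.10,-.024)
```

```text
from [ 0.5276 -0.0631  0.1239] yaw -0.022 j7 -1.34 -> shift [-133.5 -401.8   23.9] roll 0.002
```

>>> arm_command:
  commands:
    - [0.7, [-18, -56, 0], 0]
    - [0.7, [-36, -112, 0], 0]
    - [0.7, [-54, -168, 0], 0]
    - [0.7, [-72, -224, 0], 0]
    - [0.7, [-90, -275, 0], 0]

```text
clock: 48.35
ee_pos: [0.4439, 0.2135, 0.124]
tool_rot: [3.141, 0.001, -0.024]
wrist_force: [1.1, 0.2, -1.4]
gripper_width: 0.0464
```

>>> arm_command:
  commands:
    - [0.7, [-15, -45, 0], 0]
    - [0.7, [-30, -90, 0], 0]
    - [0.7, [-40, -120, 5], 0]
    - [0.7, [-43, -127, 15], 0]
    - [0.7, [-43, -127, 20], 0]

```text
clock: 48.98
ee_pos: [0.4045, 0.339, 0.1036]
tool_rot: [3.14, 0.001, -0.024]
wrist_force: [-0.3, -0.9, -1.2]
gripper_width: 0.0465
```

>>> arm_command:
  commands:
    - [0.7, [0, 0, 0], 0]
    - [0.7, [0, 0, 0], 0]

```text
clock: 49.22
ee_pos: [0.4058, 0.3385, 0.1051]
tool_rot: [3.141, -0.0, -0.026]
wrist_force: [0.6, 0.3, -2.4]
gripper_width: 0.0466
```

Run:
```python
from h import *
held(None,observe()['ee_pos'][2]+.0215)
go(.4035,.3415,.0215,-.024)
```

```text
face (array([405. , 337.7]), (64.7, 50.0), np.float64(-0.027)) z 0.1254
tcp [0.4058 0.3385 0.1051] -0.026362030571356776
from [0.4057 0.3388 0.1052] yaw -0.026 j7 -2.03 -> shift [-2.3 -2.7 83.7] roll -0.002
```

>>> arm_command:
  commands:
    - [0.7, [-2, -2, 20], 0]
    - [0.7, [-2, -2, 50], 0]
    - [0.7, [-2, -2, 70], 0]
    - [0.7, [-2, -2, 77], 0]
    - [0.7, [-2, -2, 81], 0]

```text
clock: 49.9
ee_pos: [0.4035, 0.3416, 0.0242]
tool_rot: [-3.141, -0.0, -0.025]
wrist_force: [-0.0, 0.4, -1.2]
gripper_width: 0.0466
```

>>> arm_command:
  commands:
    - [0.7, [0, 0, 2], 0]
    - [0.7, [0, 0, 3.5], 0]
    - [0.7, [0, 0, 3.5], 0]

```text
clock: 50.28
ee_pos: [0.4034, 0.342, 0.0218]
tool_rot: [-3.14, -0.001, -0.024]
wrist_force: [-1.1, -1.0, 10.2]
gripper_width: 0.0468
```

>>> arm_command:
  commands:
    - [0.5, [0, 0, 0], 0]
    - [0.35, [0, 0, 0], 0]
    - [0.3, [0, 0, 0], 0]
    - [0.3, [0, 0, 0], 0]

```text
clock: 50.78
ee_pos: [0.4032, 0.3419, 0.0206]
tool_rot: [-3.141, -0.0, -0.024]
wrist_force: [0.8, 0.3, -0.7]
gripper_width: 0.0599
```

>>> arm_command:
  commands:
    - [0.3, [0, 0, -40], 0]
    - [0.3, [0, 0, -90], 0]
    - [0, [10, 0, -130], 0]
    - [0, [50, 50, -170], 0]
    - [0, [80, 110, -170], 0]

```text
clock: 51.4
ee_pos: [0.4752, 0.2446, 0.1913]
tool_rot: [-3.139, -0.004, -0.021]
wrist_force: [0.7, -0.3, -0.0]
gripper_width: 0.0854
```

>>> arm_command:
  commands:
    - [0, [0, 0, 0], 0]
    - [0, [0, 0, 0], 0]
    - [0, [0, 0, 0], 0]

```text
clock: 51.78
ee_pos: [0.4726, 0.2451, 0.1886]
tool_rot: [3.141, 0.001, -0.022]
wrist_force: [0.2, 0.0, 0.1]
gripper_width: 0.0853
```

Run:
```python
from h import *
I,D,X=wrist(); z=X[...,2]; cv2.imwrite('pics/w11.png',I)
h=cv2.cvtColor(I,cv2.COLOR_BGR2HSV); w=(h[...,1]<60)&(h[...,2]>100)
reg=(X[...,0]>.33)&(X[...,0]<.66)&(X[...,1]>.26)&(X[...,1]<.42)
for b in blobs(reg&w&(z>.03)&(z<.06),100): print('tray carrier',rect(X,b),np.median(z[b]).round(4))
T,TD=grab_frame('top'); S,_=grab_frame('side')
cv2.imwrite('pics/side_f.png',cv2.resize(S[170:330,150:330],None,fx=3,fy=3,interpolation=cv2.INTER_CUBIC))
cv2.imwrite('pics/top_f.png',cv2.resize(T[130:290,110:400],None,fx=2.7,fy=2.7,interpolation=cv2.INTER_CUBIC))
```

```text
tray carrier (array([561.7, 337.4]), (63.4, 48.9), np.float64(-0.028)) 0.042
tray carrier (array([483.1, 338.6]), (63.9, 49.0), np.float64(-0.02)) 0.042
tray carrier (array([403.2, 340.8]), (64.7, 48.5), np.float64(-0.01)) 0.0418
```

View pics/w11.png

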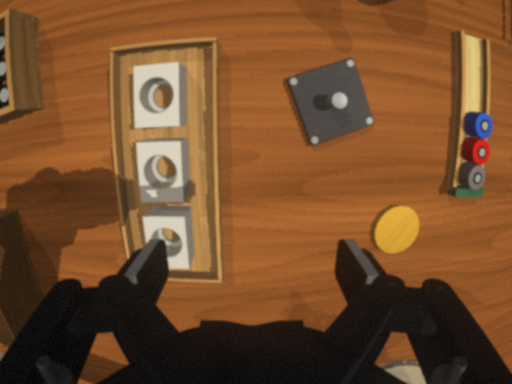

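View pics/side_f.png

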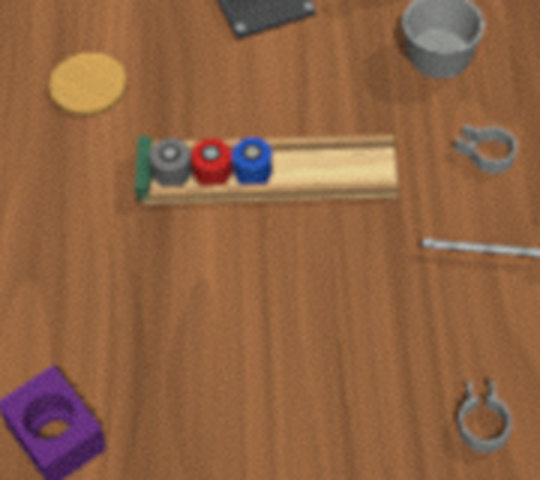

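Tray: three flat carriers at (158,96), (162,170), (168,238). The lane reads grey, red, blue from the green stop, all upright. One numeric check of the spacing before handing in.

Run:
```python
from h import *
for n in ('side','top'):
    T,TD=grab_frame(n); X=cloud(n,TD); z=X[...,2]; h=cv2.cvtColor(T,cv2.COLOR_BGR2HSV)
    top=(z>.029)&(z<.04)&(abs(X[...,1]+.047)<.03)&(abs(X[...,0]-.505)<.07)
    x=X[...,0]; H=h[...,0]; S=h[...,1]
    for k,m in (('red',((H<8)|(H>172))&(S>110)),('blue',(H>100)&(H<128)&(S>110)),('all',S>=0)):
        q=top&m
        if q.sum()>5: print(n,k,x[q].min().round(4),x[q].max().round(4),((x[q].min()+x[q].max())/2).round(4),q.sum(),np.median(X[...,1][q]).round(4))
    for c in (carriers(T,TD) if n=='top' else []): print(c[0],c[1],c[2])
print(observe()['clock'])
```

```text
side red 0.4903 0.5203 0.5053 92 -0.0526
side blue 0.5248 0.5527 0.5388 79 -0.0547
side all 0.4555 0.5548 0.5052 321 -0.0507
top red 0.4882 0.5194 0.5038 74 -0.0471
top blue 0.5245 0.5531 0.5388 60 -0.0472
top all 0.4546 0.5532 0.5039 279 -0.0466
(array([722.3,  76.7]), (68.4, 49.9), np.float64(1.565)) 0.0393 None
(array([ 384. , -277.2]), (64.5, 48.9), np.float64(-0.961)) 0.0357 144.0
52.025
```

```bash
python3 -c "
from station import *
print(close_job())"
```

```text
the job is handed in; nothing more can be done
None
```

The job is done and handed in at about 52 s of robot time. Only one grey bush was in the lane, and the yellow bush was absent.

- **Grey bush:** I pulled it to the green stop. It did not move under a 15 N push.
- **Red and blue bushes:** I pressed each carrier fully down on the post, with the TCP bottoming at the expected height. Each bush then went upright into the lane and was closed up against the row.
- **Carriers:** All three, including the one empty from the start, went into the tray without being turned over.

**Last checks:**
- **Lane:** It reads grey, red, blue from the front. Spacing is about 34 mm and the row is about 100 mm long as measured, against 102 mm nominal. The tops are at the right height.
- **Tray:** The three carriers lie flat in a row, with tops at about 41 mm and about 15 mm between them.
- **Other things:** The purple block is where it started. In the final pictures the cup, lid, clamps and screwdriver look unmoved, but I did not measure them. The glue bottle is not in those pictures and I never approached it.

**Disagreements and near misses:**
- The top camera put the grey bush about 3 mm off the stop, but the contact pushes and the side view show it touching.
- The blue press peaked at about 51 N at the wrist, well under the 120 N limit.

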